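# Put the pad-printing job kit away in its tray

### The job

The run is over: put this job's kit away in the blue tray. Press the red knockout lever of the plate bed fully down to push the stuck printing plate up out of its bed, and lay the plate, copper face up, flat on the rubber rails of its compartment, set down rather than dropped; lay the ink knife and the wash-up brush (now lying across the tray) flat in the compartments shaped for them, each handle at its compartment's narrow end. Let go of everything, and do not shift or upset the tins, bottle, jar, tape, ink cup or the printing pad that stays in the tray.

Things in the scene. Friction and masses are not known exactly. Their poses are not given: they have to be found in the camera images.
- tray: blue-walled, grey-floored job tray, fixed, 208 (its x) x 186 (its y) mm, open on top. Origin: centre of its underside on the bench. Floor 3 mm thick, all walls and blocks reach 16 mm above the bench, walls 4 mm thick. Three compartments, side by side in y, run along its x axis (inner length 200 mm): knife (y -89 to -35 mm), brush (y -31 to 27 mm), plate (y 31 to 89 mm, x only -100 to 28 mm). The fourth (x 32 to 100, y 31 to 89 mm) holds the red printing pad
- knife_slot (a point): centre of the knife compartment, on its floor (axes as the tray). Inside 200 x 54 mm; the last 45 mm at the tray's +x end are narrowed by blocks to a 34 mm slot for the handle, so the blade goes to the -x end
- brush_slot (a point): centre of the brush compartment, on its floor (axes as the tray). Inside 200 x 58 mm; the last 45 mm at the tray's -x end are narrowed by blocks to a 34 mm slot for the handle, so the bristles go to the +x end
- plate_slot (a point): centre of the plate compartment at the top of its two black rubber rails, 8 mm above the floor and 11 mm above the bench (axes as the tray). Inside 128 (x) x 58 (y) mm; walls reach 5 mm above the rails, so a plate lying there stands 7 mm proud of them; its long axis lies along the tray's x, either way round
- ink_knife: ink knife lying flat on the bench, 190 mm long. Origin: middle of its length, on its underside; x points from handle to blade. Dark wooden handle x -95 to +10 mm, 24 mm wide, 22 mm thick; brass collar 20 mm wide, 10 mm thick to x +22; steel blade to x +95 mm, up to 46 mm wide, 3 mm thick, level with the underside. About 0.12 kg, centre of mass near its origin
- knife_tip (a point): middle of the blade's end edge, 95 mm from the knife's origin along its x
- wash_brush: flat wash-up brush lying across the tops of the tray's walls, over the compartments (its underside 16 mm above the bench), 190 mm long. Origin: middle of its length, on its underside; x points from handle to bristles. Pale wooden handle x -95 to +20 mm, 24 mm wide, 22 mm thick; steel ferrule to x +47 mm, 44 mm wide, 18 mm thick; stiff black bristle head to x +95 mm, 48 mm wide, 16 mm thick. All level underneath. About 0.1 kg, centre of mass near its origin
- brush_tip (a point): middle of the bristles' end, 95 mm from the brush's origin along its x
- plate: printing plate, 50 (its x) x 120 (its y) x 12 mm aluminium block with a copper-coloured etched top face, about 0.2 kg. Origin: centre of its underside. It starts flush in the pocket of the plate bed, where its sides cannot be gripped; after the knockout it stands 12 mm up, level, resting on two pins, its whole thickness above the bed
- nest: plate bed, fixed: grey and aluminium block 80 (its x) x 170 (its y) x 36 mm, origin at the centre of its underside. Pocket 52 x 122 mm, 12 mm deep (floor 24 mm above the bench), long side along y, with two knockout pins under it. The lever sticks out of its -x side, toward the robot
- knockout_lever (a joint): knockout lever, rad: about 0 at rest (paddle up), 0.30 fully pressed (paddle down, pins 15 mm up, plate raised 12 mm clear). It pivots 50 mm toward -x from the bed's centre, 18 mm above the bench. Stiff: about 8 N on the paddle moves it, and it stays where it is left, also under the plate
- lever_pad (a point): middle of the top of the lever's red paddle (34 x 40 mm), about 105 mm toward the bed's -x from its centre, 30 mm above the bench at rest; pressing moves it about 16 mm down
- ink_tin_red: bystander: lidded ink tin with a red band, radius 48, height 95 mm, loose at the back of the bench. Origin: centre of its underside
- ink_tin_blue: bystander: lidded ink tin with a blue band, radius 48, height 95 mm, loose at the back of the bench. Origin: centre of its underside
- wash_bottle: bystander: white wash-up bottle with red cap, radius 34, height 185 mm, the tall obstacle, loose in front of the tray to one side. Origin: centre of its underside
- tape_roll: bystander: roll of paper tape lying flat, outer radius 40, height 24 mm, loose in front of the tray to the other side. Origin: centre of its underside
- ink_cup: bystander: steel ink cup with a black knob, radius 38, height 50 mm, loose at the back of the bench. Origin: centre of its underside
- retarder_jar: bystander: amber jar with black lid, radius 30, height 85 mm, loose close behind the plate bed. Origin: centre of its underside
- ink_tin_yellow: bystander: small ink tin with a yellow band, radius 34, height 60 mm, loose close beside the ink knife's handle. Origin: centre of its underside
- print_pad: bystander: red rubber printing pad on a 44 x 44 mm wooden base, 40 mm high overall, standing in the tray's small fourth compartment, where it stays. Origin: centre of its underside
Mind the look-alikes: they are no part of the job. There is more than one size of the nest; the job needs the smaller.

How it is judged:
By the outcome, as a careful person would: the job done as asked, in the order asked, and still so for the second after the job is handed in, with the robot touching nothing.
It also fails if it takes over 69 s, if anything falls off the work surface, if the arm or the gripper's body presses on something with over 40 N, if the wrist force passes 120 N, or if a joint passes its speed limit or range.

### The arm

A 6-joint arm with a two-finger parallel gripper is mounted at the origin on the work surface. World frame = base frame: x ahead of the robot, y to its left, z up, the work surface at z = 0. Lengths are in m, angles in degrees, forces in N, time in s.
With the tool pointing down it reaches from about 0.4 to 0.825 m from the base axis. Payload 7 kg.
Tool frame: the origin (TCP) lies midway between the tips of the shut fingers; the grasp point (between the pads) lies 19 mm behind it (r.grasp_offset is the distance from the TCP to the grasp point, in m); z points along the fingers, x is the direction in which the jaws open and shut, and the axes are right-handed (so a half turn about z gives the same grasp; the last joint's range is limited). The gripper opens to 88 mm and grips with 3 to 60 N. Pads are 19 mm wide; open, the fingers measure 130 mm over their backs; the gripper's body (78 mm by 193 mm) begins 47 mm behind the grasp point.
Start: joints at [-54.597, 20.546, 0.682, 0, -70.136, -16.507], TCP at [0.219, -0.639, 0.227] pointing down, gripper open.
Joint ranges: [-176.03, 176.03], [-82.01, 121.73], [-58.28, 71.71], [-173.87, 95.51], [-174.79, -0.11], [-173.66, 173.66]. Speed limits (degrees/s): [136.94, 136.94, 172.46, 180, 180, 180].

### API

Orientations are given as [roll, pitch, yaw] about the fixed x, y, z axes, in that order (R = Rz(yaw) Ry(pitch) Rx(roll)).
In Python, from plant import r gives the robot as it stands.
- The arm moves only by the tool step_arm, never from a script. Its argument "deltas" is a list of rows, each a list of 7 numbers: the turn, a rotation vector about the tool's x, y, z in rad, then the shift along the tool's x, y, z in mm, then the opening, from -1 (shut) to 1 (fully open), so that 0 is half open. In form: [[ax, ay, az, x, y, z, grip], ...]. A call has 1 to 10 rows; each row shifts and turns the pose as measured when the row begins, along the tool's axes as they then stand; what a row does not reach is not made up. A row lasts 1/10 s, in which the tool goes at most 50 mm and 8.59 degrees, less where a joint would pass 70% of its speed; a pose out of reach is approached as far as the arm can. A call with a gripper value outside its range is refused whole. The fingers move at their own pace and stop on an object; "squeeze" is the grip in N (left out, the last holds). Time passes only in rows, so rows that do not move let the fingers close. It gives the time, the measured TCP pose, the force and the opening at its end, in the units of the state.
- r.get_state(): the state, without advancing time (a new reading comes with each control period).
- r.capture(name): name is "scene" or "side" or "wrist"; returns the picture (384x512x3 uint8, red, green, blue); there is no depth.
- r.camera_info(name): a dict with "vertical_fov" (degrees; the focal length in pixels is half the picture's height over the tangent of half this angle, whatever the lens; pixels are square), "cx", "cy" (the principal point, pixels), "view" (4x4, takes a point from world to camera coordinates). Camera axes: x right, y down, z forward; pixel columns grow to the right and rows downward; lengths in m; the calibration is good to about 2 mm. A picture is of the moment at which its call begins: read the wrist's pose just before it. camera_info takes no time and is no camera call; for the wrist camera it gives the pose at the moment of the call.
- r.close_job(): hands the job in, once; it reports no verdict.
The state is a dict: "time_s": time; "joints": joint angles; "qd": joint speeds; "joint_torque": joint torques, N m; "tcp_pos": TCP position; "eef_rot": TCP orientation; "contact_force": force on the tool from outside, world axes, zero at the start; "moment": the same for the moment, N m; "gripper_width": finger opening in m.
Only numpy, scipy, OpenCV 4.12 (cv2) and the standard library are available. Lean on these libraries where they do the work, as an engineer would, in place of code of your own. Each camera call takes 0.05 s, during which the arm holds its last target.

## Working session

There is one attempt and no reset: what is moved stays moved. The work goes in short steps, Python scripts to look and compute and a tool call to move; the robot and the scene stay as the last step left them, time stands still between calls to the robot, and variables do not carry over. Pictures are saved under pics/ and viewed, and the job is handed in when it is done.

Besides the shell and the picture viewer there is one more tool, called as a command line: name --pt "numbers of a row" for each row, then --argument value for the rest. step_arm: Moves the arm, as the interface text tells. Its arguments: {"type":"object","properties":{"deltas":{"type":"array","items":{"type":"array","items":{"type":"number"}}},"squeeze":{"type":"number"}},"required":["deltas"]}

```bash
ls; mkdir -p pics; python3 - <<'E'
from plant import r
import cv2, numpy as np
print(r.get_state(), r.grasp_offset)
for n in ["scene","side","wrist"]:
    print(n, r.camera_info(n))
    cv2.imwrite(f"pics/{n}0.png", r.capture(n)[:,:,::-1])
E
```

```text
pics
{'time_s': 0.0, 'joints': array([-5.45982614e+01,  2.05917048e+01,  6.32346983e-01, -2.24966333e-02,
       -7.01355563e+01, -1.65066987e+01]), 'qd': array([-0.03729829,  0.05209226, -0.0331612 ,  0.0004382 ,  0.02266674,
       -0.03540588]), 'joint_torque': array([-9.04949720e-04, -5.82715881e+01,  2.93052399e+01,  6.99751943e+00,
        6.87812339e-03, -1.35793598e-04]), 'tcp_pos': array([ 0.21840603, -0.63815225,  0.22560134]), 'eef_rot': array([-1.79993306e+02, -9.70116492e-02,  1.08887372e+02]), 'contact_force': array([-0.03700124,  0.21847035,  0.0984726 ]), 'moment': array([0.01272257, 0.00154558, 0.0040295 ]), 'gripper_width': 0.08758881008200091} 0.0188
scene {'vertical_fov': 57.264862222873795, 'cx': 257.3121831392724, 'cy': 186.69367684384474, 'view': array([[-0.85834421,  0.51306121, -0.0036623 ,  0.4429775 ],
       [ 0.34531434,  0.57239728, -0.74371995, -0.17343141],
       [-0.37947756, -0.63963236, -0.66848128,  1.19174842],
       [ 0.        ,  0.        ,  0.        ,  1.        ]])}
side {'vertical_fov': 42.15122225445783, 'cx': 259.64370628419067, 'cy': 191.28197785720718, 'view': array([[-0.72434175, -0.68927642, -0.01506824,  0.4002463 ],
       [-0.33369283,  0.36962637, -0.867194  ,  0.21657899],
       [ 0.60330599, -0.62311666, -0.49774241,  0.95298938],
       [ 0.        ,  0.        ,  0.        ,  1.        ]])}
wrist {'vertical_fov': 65.79387954730622, 'cx': 254.52783538803106, 'cy': 190.71511488172362, 'view': array([[-0.32466424,  0.94582636,  0.00237059,  0.67339589],
       [ 0.9079495 ,  0.31095847,  0.28094935, -0.03484979],
       [ 0.26499215,  0.09336659, -0.95971967,  0.39253582],
       [ 0.        ,  0.        ,  0.        ,  1.        ]])}
```

View pics/scene0.png

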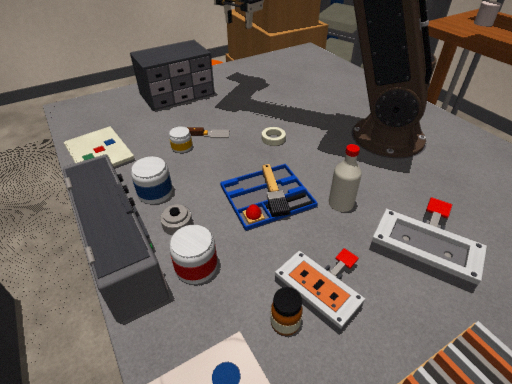

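View pics/side0.png

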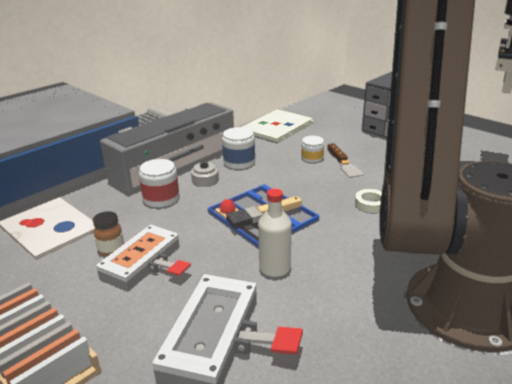

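View pics/wrist0.png

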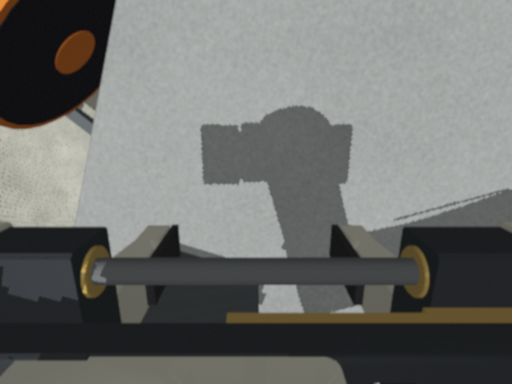

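Candidates for the bed: the small bed with a copper/orange plate at scene (319,287), side (140,253); and the larger empty bed at scene (428,246), side (210,325), which is the look-alike. The job's bed is the small one, with its lever paddle at scene (347,259). Knife: scene (208,132), side (345,160). Brush: scene (273,190). I'll check these in close crops.

```bash
cat > h.py <<'E'
from plant import r
import cv2, numpy as np
def K(n,info=None):
    i=info or r.camera_info(n); f=192/np.tan(np.radians(i["vertical_fov"])/2); return f,i["cx"],i["cy"],i["view"]
def ray(n,px,info=None):
    f,cx,cy,V=K(n,info); R=V[:3,:3]; t=V[:3,3]
    d=R.T@np.array([(px[0]-cx)/f,(px[1]-cy)/f,1.]); return -R.T@t, d/np.linalg.norm(d)
def onz(n,px,z,info=None):
    o,d=ray(n,px,info); return o+d*(z-o[2])/d[2]
def tri(*obs):
    A=np.zeros((3,3)); b=np.zeros(3); L=[]
    for o in obs:
        o,d=ray(*o); P=np.eye(3)-np.outer(d,d); A+=P; b+=P@o; L.append((o,P))
    p=np.linalg.solve(A,b); return p,[np.linalg.norm(P@(p-o))*1000 for o,P in L]
def proj(n,p,info=None):
    f,cx,cy,V=K(n,info); c=V[:3,:3]@np.asarray(p)+V[:3,3]; return cx+f*c[0]/c[2], cy+f*c[1]/c[2]
def crop(src,dst,x0,y0,w,h,s):
    im=cv2.imread(src)[y0:y0+h,x0:x0+w]; cv2.imwrite(dst,cv2.resize(im,None,fx=s,fy=s,interpolation=cv2.INTER_CUBIC))
E
python3 - <<'E'
from h import *
crop("pics/scene0.png","pics/c1.png",210,150,180,140,4)
crop("pics/scene0.png","pics/c2.png",260,230,130,110,5)
crop("pics/side0.png","pics/c3.png",200,170,130,90,6)
crop("pics/side0.png","pics/c4.png",90,210,110,80,6)
for n,ps in {"scene":[(204,132),(319,287),(347,259),(270,190)],"side":[(345,160),(140,253)]}.items():
    for p in ps: print(n,p,onz(n,p,0.02).round(3))
for n in ["scene","side"]: print(ray(n,(256,192)))
E
```

```text
scene (204, 132) [ 0.536 -0.314  0.02 ]
scene (319, 287) [0.574 0.35  0.02 ]
scene (347, 259) [0.476 0.325 0.02 ]
scene (270, 190) [0.501 0.043 0.02 ]
side (345, 160) [ 0.514 -0.322  0.02 ]
side (140, 253) [0.58  0.346 0.02 ]
(array([0.89235731, 0.63427794, 0.66929943]), array([-0.37101981, -0.63283361, -0.67960718]))
(array([-0.21275824,  0.78965059,  0.66819024]), array([ 0.60810571, -0.61752572, -0.49886815]))
```

View pics/c1.png

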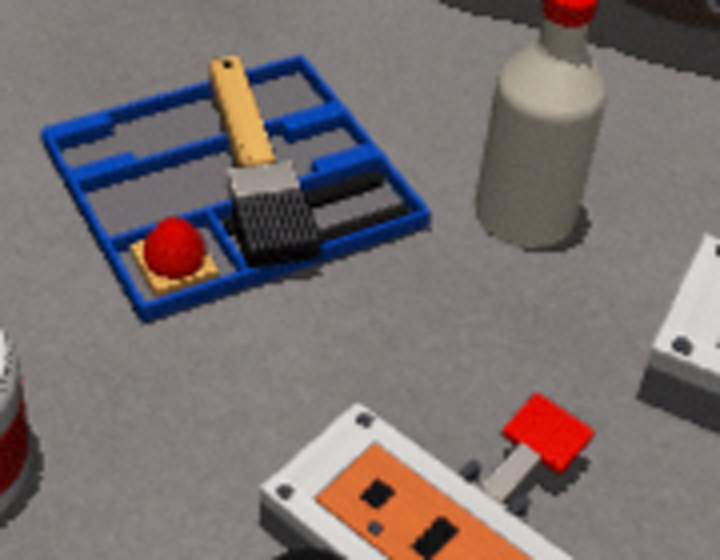

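View pics/c2.png

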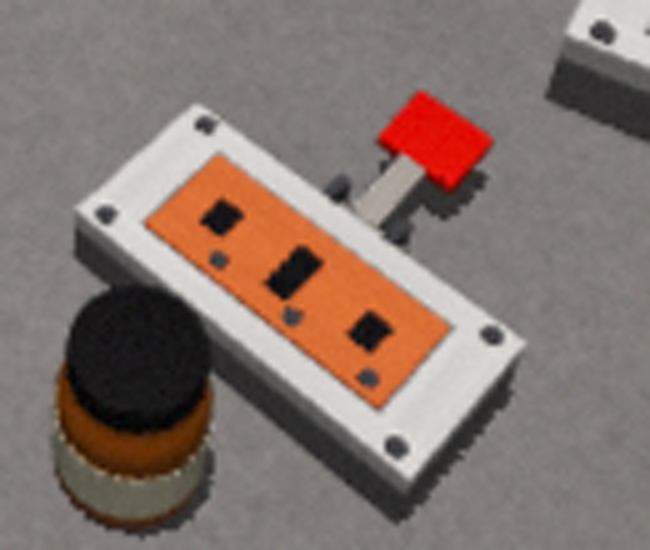

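View pics/c3.png

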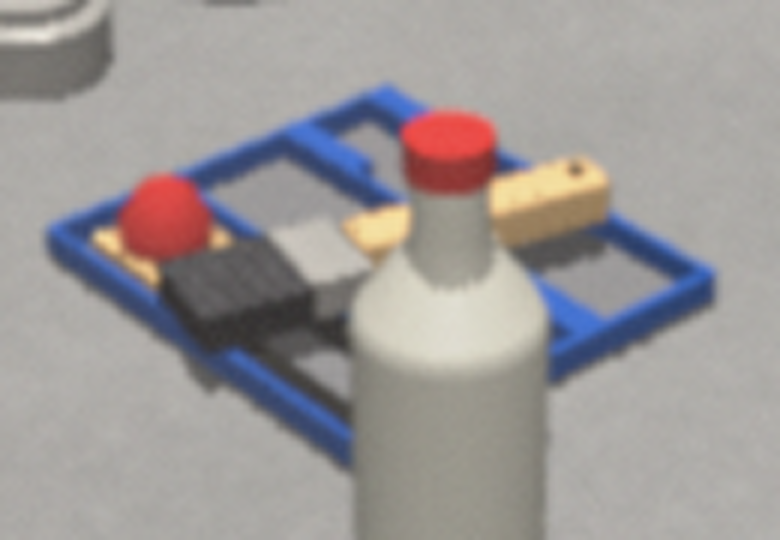

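View pics/c4.png

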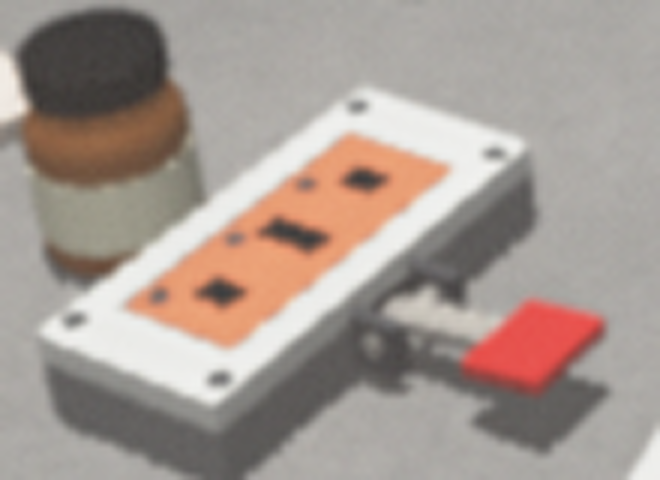

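The crops confirm it: the small bed holds the copper plate flush and its red lever is up, at scene (347,259). The brush lies across the tray with its bristles over the plate rails. The tray's +x end (pad, knife handle slot) is the end away from the robot. Next I'll work out rough poses.

```bash
python3 - <<'E'
from h import *
crop("pics/scene0.png","pics/c5.png",160,110,130,50,6)
crop("pics/side0.png","pics/c6.png",290,120,100,70,6)
from scipy.spatial.transform import Rotation as Ro
s=r.get_state(); i=r.camera_info("wrist"); V=i["view"]; C=-V[:3,:3].T@V[:3,3]
R=Ro.from_euler("xyz",s["eef_rot"],degrees=True).as_matrix()
print("cam in tool mm",(R.T@(C-s["tcp_pos"])*1000).round(1)); print((R.T@V[:3,:3].T).round(3))
o=np.array([210,150])
for nm,p in dict(L=(43,132),T=(303,57),Rr=(430,215),B=(147,310)).items():
    print("tray",nm,onz("scene",np.array(p)/4+o,.016).round(4))
o=np.array([260,230])
for nm,p in dict(padA=(421,92),padB=(492,142),padC=(451,188),padD=(378,140)).items():
    print(nm,onz("scene",np.array(p)/5+o,.03).round(4))
for nm,p in dict(A=(195,103),B=(75,208),C=(410,478),D=(525,345),pA=(219,153),pB=(146,220),pC=(380,410),pD=(453,326)).items():
    print(nm,onz("scene",np.array(p)/5+o,.036).round(4))
o=np.array([90,210])
for nm,p in dict(A=(527,140),B=(367,85),C=(40,335),D=(215,412),pA=(452,168),pB=(346,133),pC=(127,305),pD=(230,348)).items():
    print("side",nm,onz("side",np.array(p)/6+o,.036).round(4))
for nm,p in dict(padA=(605,322),padB=(535,388),padC=(460,365),padD=(535,298)).items():
    print("side",nm,onz("side",np.array(p)/6+o,.03).round(4))
# bottle cap
print("bottle",tri(("scene",(352.5,150)),("side",(275,196))))
print("brush handle end top",tri(("scene",(210+228/4,150+62/4)),("side",(200+577/6,170+168/6))))
print("jar",tri(("scene",(288,301)),("side",(106,220))))
E
```

```text
cam in tool mm [   0.4  -76.3 -159.2]
[[ 1.     0.001  0.001]
 [-0.001  0.96   0.281]
 [-0.001 -0.281  0.96 ]]
tray L [ 0.6016 -0.0573  0.016 ]
tray T [ 0.3972 -0.0331  0.016 ]
tray Rr [0.4202 0.1488 0.016 ]
tray B [0.6209 0.1247 0.016 ]
padA [0.468  0.3046 0.03  ]
padB [0.4597 0.342  0.03  ]
padC [0.4917 0.351  0.03  ]
padD [0.5022 0.3152 0.03  ]
A [0.5628 0.2603 0.036 ]
B [0.639  0.2792 0.036 ]
C [0.5966 0.4436 0.036 ]
D [0.5209 0.425  0.036 ]
pA [0.5698 0.2878 0.036 ]
pB [0.6166 0.2996 0.036 ]
pC [0.5884 0.4168 0.036 ]
pD [0.5397 0.404  0.036 ]
side A [0.5591 0.2572 0.036 ]
side B [0.634  0.2756 0.036 ]
side C [0.5898 0.442  0.036 ]
side D [0.511  0.4244 0.036 ]
side pA [0.5653 0.2872 0.036 ]
side pB [0.6131 0.3002 0.036 ]
side pC [0.5823 0.4129 0.036 ]
side pD [0.5359 0.4021 0.036 ]
side padA [0.4595 0.3028 0.03  ]
side padB [0.4494 0.3413 0.03  ]
side padC [0.4776 0.3509 0.03  ]
side padD [0.4879 0.3107 0.03  ]
bottle (array([0.35042402, 0.16524447, 0.17441286]), [np.float64(0.28581957681734915), np.float64(0.28581957681729786)])
brush handle end top (array([ 0.46184315, -0.03635436,  0.03654445]), [np.float64(0.7758384659636498), np.float64(0.7758384659637104)])
jar (array([0.6686285 , 0.36599574, 0.07491208]), [np.float64(1.2989276648736328), np.float64(1.298927664873686)])
```

View pics/c5.png

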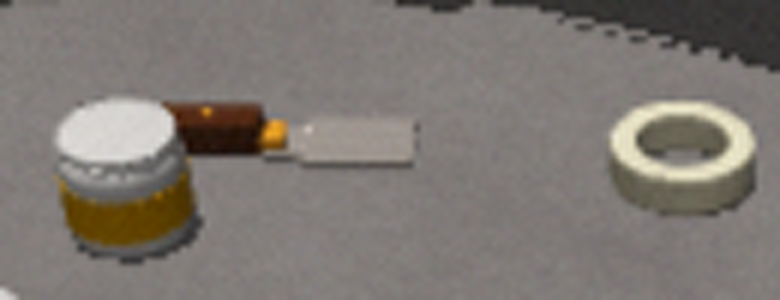

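View pics/c6.png

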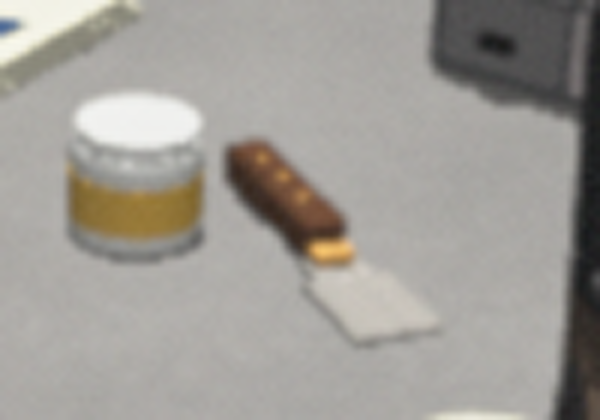

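```bash
cat >> h.py <<'E'
from scipy.spatial.transform import Rotation as Ro
def go(p,yaw,step=45.,turn=8.0):
    """print tool-frame total and rows count to reach p(m), yaw(deg), pointing down"""
    s=r.get_state(); R=Ro.from_euler("xyz",s["eef_rot"],degrees=True)
    Rt=Ro.from_euler("xyz",[180,0,yaw],degrees=True)
    rv=(R.inv()*Rt).as_rotvec(); d=R.inv().apply(np.asarray(p)-s["tcp_pos"])*1000
    n=max(1,int(np.ceil(max(np.linalg.norm(d)/step,np.degrees(np.linalg.norm(rv))/turn))))
    print("now",s["tcp_pos"].round(4),s["eef_rot"].round(2),"t",round(s["time_s"],2),"F",s["contact_force"].round(1),"w",round(s["gripper_width"],4))
    print("total turn",rv.round(4),"shift",d.round(1),"rows>=",n)
    # per-row values in moving tool frame, shift direction rotates with yaw
    q=s["tcp_pos"]; 
    for k in range(n):
        Rk=R*Ro.from_rotvec(rv*k/n); dd=Rk.inv().apply((np.asarray(p)-s["tcp_pos"])/n*1000)
        print([*(rv/n).round(3).tolist(),*dd.round(1).tolist()])
E
python3 - <<'E'
from h import *
o=np.array([290,120])
f=lambda p,z: onz("side",np.array(p)/6+o,z).round(4)
print("handle end top",f((235,150),.022),f((252,140),.022),f((268,145),.022)); print("blade end",f((360,345),.003),f((440,325),.003)); print("collar",f((330,248),.01))
o=np.array([160,110]); g=lambda p,z: onz("scene",np.array(p)/6+o,z).round(4)
print(g((412,164),.003),g((412,120),.003),g((275,135),.01),"tin",g((115,130),.06))
print("tin side",onz("side",(290+140/6,120+120/6),.06))
print("tape",onz("scene",(274,134),.024),"cup",onz("scene",(177,212),.05),"redtin",onz("scene",(193,240),.095),"blue",onz("scene",(151,167),.095))
go([.47,-.27,.25],90)
E
```

```text
handle end top [ 0.609  -0.3718  0.022 ] [ 0.6099 -0.3877  0.022 ] [ 0.6001 -0.3881  0.022 ]
blade end [ 0.459 -0.269  0.003] [ 0.4424 -0.3107  0.003 ]
collar [ 0.5204 -0.3315  0.01  ]
[ 0.4692 -0.266   0.003 ] [ 0.4485 -0.3059  0.003 ] [ 0.5265 -0.3224  0.01  ] tin [ 0.624  -0.2976  0.06  ]
tin side [ 0.61712959 -0.301022    0.06      ]
tape [ 0.3458094  -0.17758819  0.024     ] cup [0.7561497  0.01974615 0.05      ] redtin [0.76715202 0.15845937 0.095     ] blue [ 0.76447086 -0.12455422  0.095     ]
now [ 0.2185 -0.6383  0.2258] [-1.7999e+02 -7.0000e-02  1.0889e+02] t 0.15 F [-0.5  0.3  1.3] w 0.0875
total turn [-0.0004 -0.0012  0.3297] shift [267.  357.2 -23.9] rows>= 10
[-0.0, -0.0, 0.033, 26.7, 35.7, -2.4]
[-0.0, -0.0, 0.033, 27.9, 34.8, -2.4]
[-0.0, -0.0, 0.033, 29.0, 33.9, -2.4]
[-0.0, -0.0, 0.033, 30.1, 32.9, -2.4]
[-0.0, -0.0, 0.033, 31.2, 31.9, -2.4]
[-0.0, -0.0, 0.033, 32.2, 30.9, -2.4]
[-0.0, -0.0, 0.033, 33.2, 29.8, -2.4]
[-0.0, -0.0, 0.033, 34.2, 28.7, -2.4]
[-0.0, -0.0, 0.033, 35.1, 27.5, -2.4]
[-0.0, -0.0, 0.033, 36.0, 26.4, -2.4]
```

step_arm --pt "0 0 0.033 26.7 35.7 -2.4 0.0" --pt "0 0 0.033 27.9 34.8 -2.4 0.0" --pt "0 0 0.033 29 33.9 -2.4 0.0" --pt "0 0 0.033 30.1 32.9 -2.4 0.0" --pt "0 0 0.033 31.2 31.9 -2.4 0.0" --pt "0 0 0.033 32.2 30.9 -2.4 0.0" --pt "0 0 0.033 33.2 29.8 -2.4 0.0" --pt "0 0 0.033 34.2 28.7 -2.4 0.0" --pt "0 0 0.033 35.1 27.5 -2.4 0.0" --pt "0 0 0.033 36 26.4 -2.4 0.0"

```text
time_s: 1.15
tcp_pos: [0.4767, -0.2612, 0.2468]
eef_rot: [-179.7, -0.3, 88.7]
contact_force: [0.6, 0.3, 0.5]
gripper_width: 0.0439
```

```bash
cat >> h.py <<'E'
import pickle
def snap(name,tag):
    i=r.camera_info(name) if name=="wrist" else None
    im=r.capture(name); cv2.imwrite(f"pics/{tag}.png",im[:,:,::-1])
    if i: pickle.dump(i,open(f"pics/{tag}.pkl","wb"))
    return im,i
def load(tag): return pickle.load(open(f"pics/{tag}.pkl","rb"))
E
python3 - <<'E'
from h import *
snap("wrist","w1"); s=r.get_state(); print(s["tcp_pos"],s["eef_rot"],s["joints"],s["time_s"],s["gripper_width"])
crop("pics/w1.png","pics/w1b.png",0,0,512,384,1.5)
E
```

```text
[ 0.48028915 -0.25739643  0.24716629] [-179.83193365   -0.35961092   88.72173112] [ -7.82992127   7.72262668 -13.60549491  -0.36242922 -68.88026707
 -83.31661518] 1.2 0.04380854344794453
```

View pics/w1b.png

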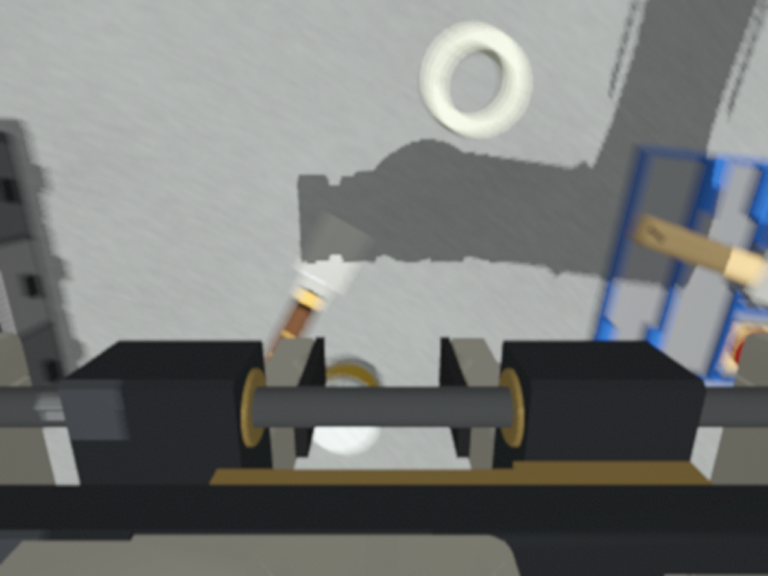

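The wrist picture is blurred because the arm was still moving. It shows the knife at (205,200), the tin behind the fingers and the tray at the right edge. I'll move to a spot that sees both knife and tray, and settle before taking the next picture.

```bash
python3 - <<'E'
from h import *
go([.57,-.10,.26],88)
E
```

```text
now [ 0.4803 -0.2574  0.2472] [-179.83   -0.36   88.72] t 1.2 F [3.  3.2 1. ] w 0.0438
total turn [-0.003  -0.0063  0.0126] shift [159.4  86.1 -12.1] rows>= 5
[-0.001, -0.001, 0.003, 31.9, 17.2, -2.4]
[-0.001, -0.001, 0.003, 31.9, 17.1, -2.4]
[-0.001, -0.001, 0.003, 32.0, 17.1, -2.5]
[-0.001, -0.001, 0.003, 32.0, 17.0, -2.5]
[-0.001, -0.001, 0.003, 32.0, 16.9, -2.5]
```

step_arm --pt "0 0 0.003 32 17 -2 0" --pt "0 0 0.003 32 17 -2 0" --pt "0 0 0.003 32 17 -2 0" --pt "0 0 0.003 32 17 -2 0" --pt "0 -0.006 0 24 15 0 0" --pt "0 0 0 0 0 0 0" --pt "0 0 0 0 0 0 0"

```text
time_s: 1.9
tcp_pos: [0.5709, -0.0979, 0.2548]
eef_rot: [-179.7, -0.0, 88.3]
contact_force: [0.1, -0.0, -1.0]
gripper_width: 0.0439
```

```bash
python3 - <<'E'
from h import *
print(r.get_state()["qd"].round(2))
snap("wrist","w2")
crop("pics/w2.png","pics/w2b.png",0,0,512,240,1.5)
go([.57,.19,.26],88)
E
```

```text
[ 1.13  0.7   0.37  0.01  0.11 -0.56]
now [ 0.5708 -0.0982  0.2548] [-1.7971e+02 -3.0000e-02  8.8260e+01] t 1.95 F [ 0.   0.3 -0.5] w 0.044
total turn [-0.0051 -0.0006  0.0045] shift [288.   -9.6  -5. ] rows>= 7
[-0.001, -0.0, 0.001, 41.1, -1.4, -0.7]
[-0.001, -0.0, 0.001, 41.1, -1.4, -0.7]
[-0.001, -0.0, 0.001, 41.1, -1.4, -0.7]
[-0.001, -0.0, 0.001, 41.1, -1.4, -0.7]
[-0.001, -0.0, 0.001, 41.1, -1.5, -0.7]
[-0.001, -0.0, 0.001, 41.1, -1.5, -0.7]
[-0.001, -0.0, 0.001, 41.1, -1.5, -0.7]
```

View pics/w2b.png

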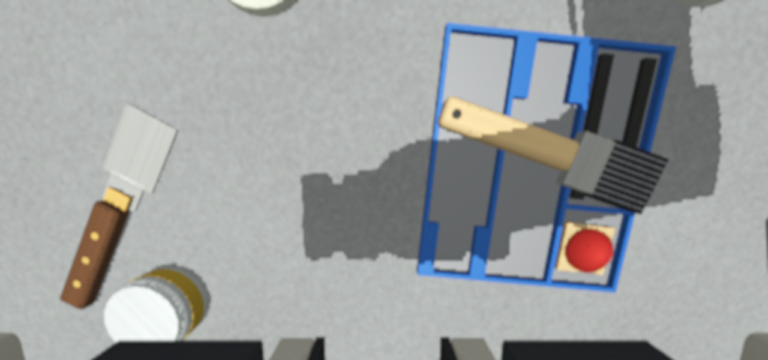

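This picture shows the knife from (52,200) to (100,70), the tin at (95,210), the whole tray at x 280–450, the brush handle end at (303,75) and the bristles at (425,125). One more view from further left will add the bed.

step_arm --pt "0 0 0 41 -1.5 -1 0" --pt "0 0 0 41 -1.5 -1 0" --pt "0 0 0 41 -1.5 -1 -0.8" --pt "0 0 0 41 -1.5 -1 -1" --pt "-0.002 0 0.002 41 -1.5 -1 -1" --pt "-0.002 0 0.002 38 -1.5 0 -1" --pt "0 0 0 28 0 0 -1" --pt "0 0 0 0 0 0 -1" --pt "0 0 0 0 0 0 -1"

```text
time_s: 2.85
tcp_pos: [0.5691, 0.1722, 0.2599]
eef_rot: [-179.9, -0.0, 87.2]
contact_force: [-0.4, -0.1, -0.0]
gripper_width: 0.0005
```

```bash
python3 - <<'E'
from h import *
print(r.get_state()["qd"].round(2))
snap("wrist","w3")
crop("pics/w3.png","pics/w3b.png",0,0,512,240,1.5)
E
```

```text
[ 0.33  0.25  0.15 -0.07  0.2  -0.3 ]
```

View pics/w3b.png

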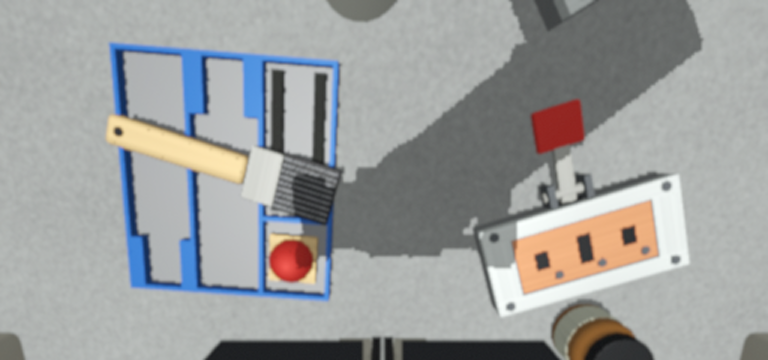

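```bash
python3 - <<'E'
from h import *
crop("pics/w2.png","pics/a.png",270,5,190,195,4); crop("pics/w3.png","pics/b.png",60,20,180,190,4); crop("pics/w3.png","pics/c.png",305,60,165,160,4)
i3=load("w3")
im=cv2.imread("pics/w3.png"); hsv=cv2.cvtColor(im,cv2.COLOR_BGR2HSV)
def big(m):
    c,_=cv2.findContours(m.astype(np.uint8),cv2.RETR_EXTERNAL,cv2.CHAIN_APPROX_NONE); return max(c,key=cv2.contourArea)
red=((hsv[...,0]<6)|(hsv[...,0]>174))&(hsv[...,1]>150)&(hsv[...,2]>60); red[:,:300]=0
c=big(red); print("red",cv2.minAreaRect(c),cv2.boxPoints(cv2.minAreaRect(c)).round(1).tolist())
print("pad", onz("wrist",cv2.minAreaRect(c)[0],.030,i3))
cop=(hsv[...,0]>=6)&(hsv[...,0]<18)&(hsv[...,1]>90)&(hsv[...,2]>120); cop[:,:320]=0
c=big(cop);b=cv2.boxPoints(cv2.minAreaRect(c)); print("copper",cv2.minAreaRect(c))
B=[onz("wrist",p,.036,i3) for p in b]; print(np.round(B,4)); print("plate c",np.mean(B,0).round(4),[np.linalg.norm(B[k]-B[k-1]).round(4) for k in range(4)])
e=max(((B[k]-B[k-1]) for k in range(4)),key=np.linalg.norm); print("long dir",np.degrees(np.arctan2(e[1],e[0])))
E
```

```text
red ((371.83489990234375, 83.94955444335938), (26.627573013305664, 35.72692108154297), 73.3007583618164) [[350.8999938964844, 76.30000305175781], [385.1000061035156, 66.0999984741211], [392.79998779296875, 91.5999984741211], [358.6000061035156, 101.80000305175781]]
pad [0.47552482 0.3227156  0.03      ]
copper ((391.0660705566406, 164.48110961914062), (35.576385498046875, 96.83917999267578), 74.05460357666016)
[[0.5687 0.2843 0.036 ]
 [0.54   0.4018 0.036 ]
 [0.5853 0.42   0.036 ]
 [0.6162 0.299  0.036 ]]
plate c [0.5776 0.3513 0.036 ] [np.float64(0.0497), np.float64(0.121), np.float64(0.0489), np.float64(0.1249)]
long dir -75.67458736748817
```

View pics/a.png

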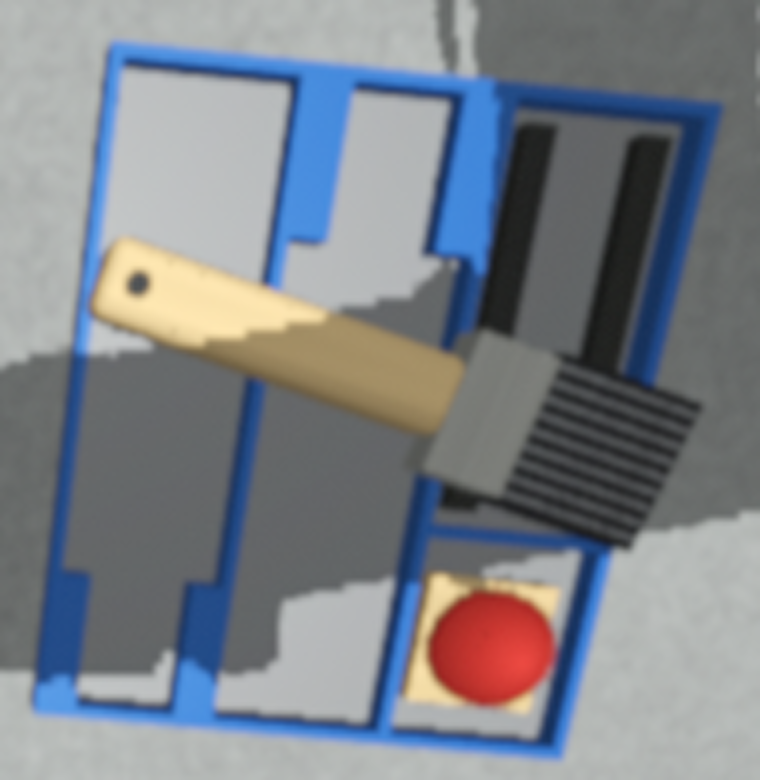

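View pics/b.png

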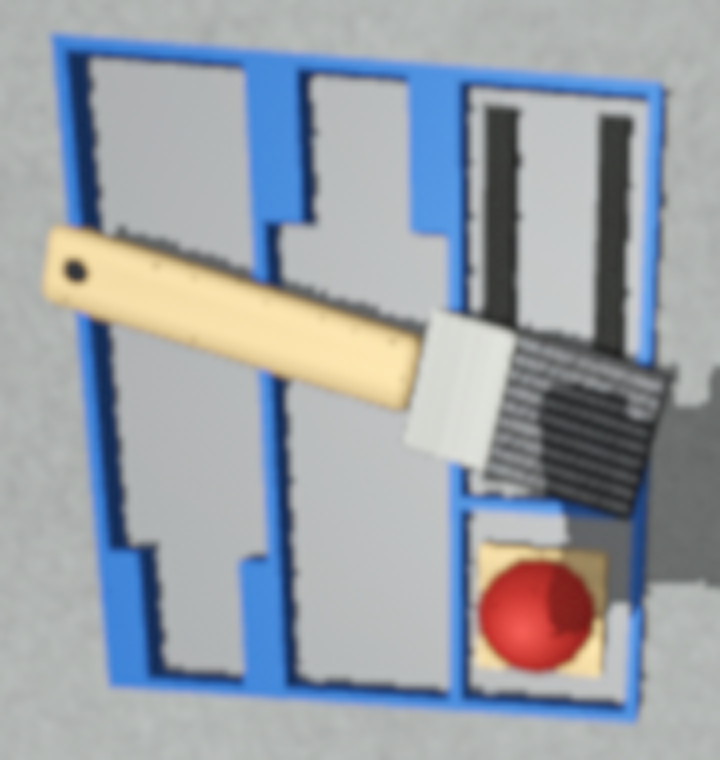

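View pics/c.png

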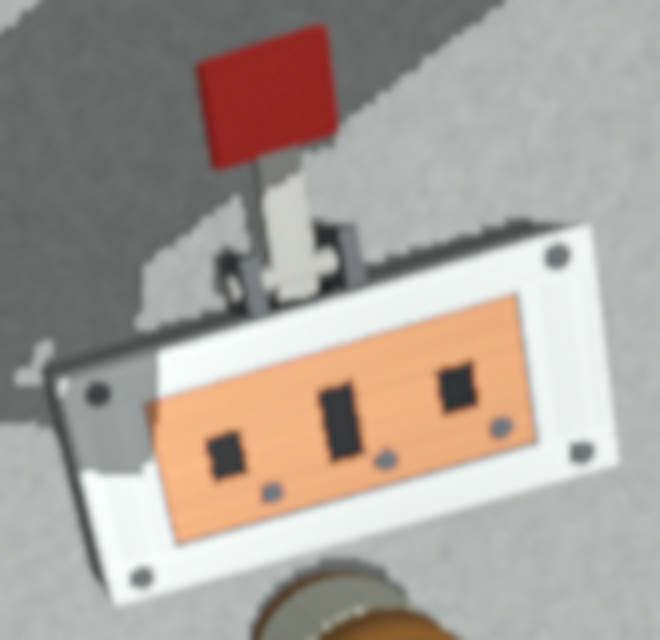

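```bash
cat >> h.py <<'E'
def fr(c,yaw,p):  # local mm -> world m
    a=np.radians(yaw); return np.array([c[0]+(p[0]*np.cos(a)-p[1]*np.sin(a))/1000, c[1]+(p[0]*np.sin(a)+p[1]*np.cos(a))/1000])
E
python3 - <<'E'
from h import *
i2,i3=load("w2"),load("w3")
a=lambda p:("wrist",np.array(p)/4+[270,5],i2); b=lambda p:("wrist",np.array(p)/4+[60,20],i3); c=lambda p:("wrist",np.array(p)/4+[305,60],i3)
T={}
for n,p,q in [("TL",(110,45),(53,35)),("TR",(722,105),(663,86)),("BR",(560,757),(637,718)),("BL",(36,712),(112,686))]:
    t,e=tri(a(p),b(q)); T[n]=np.mean([onz(*a(p)[:2],.016,i2),onz(*b(q)[:2],.016,i3)],0); print(n,t.round(4),e[0].round(2),"z16:",onz(*a(p)[:2],.016,i2).round(4),onz(*b(q)[:2],.016,i3).round(4))
P=np.array([T[k] for k in("TL","TR","BR","BL")]); print("c",P.mean(0).round(4)); 
for u,v in [("TL","BL"),("TR","BR"),("TL","TR"),("BL","BR")]:
    d=T[v]-T[u]; print(u,v,np.linalg.norm(d).round(4),np.degrees(np.arctan2(d[1],d[0])).round(2))
print("brush")
for n,p,q,z in [("hole",(138,284),(75,270),.038),("end1",(118,236),(55,228),.038),("end2",(92,308),(45,297),.038),("br1",(703,404),(674,375),.032),("br2",(632,548),(630,517),.032),("fer1",(480,330),(437,311),.034),("fer2",(420,465),(405,441),.034)]:
    t,e=tri(a(p),b(q)); print(n,t.round(4),e[0].round(2),"z:",onz(*a(p)[:2],z,i2).round(4),onz(*b(q)[:2],z,i3).round(4))
print("nest")
for n,p,s in [("A",(45,370),(260+195/5,230+103/5)),("D",(592,225),(260+525/5,230+345/5)),("C",(620,463),(260+410/5,230+478/5)),("B",(117,605),(260+75/5,230+208/5)),
  ("pA",(148,405),(260+219/5,230+153/5)),("pB",(177,545),(260+146/5,230+220/5)),("pC",(538,440),(260+380/5,230+410/5)),("pD",(516,294),(260+453/5,230+326/5))]:
    t,e=tri(c(p),("scene",s)); print(n,t.round(4),e[0].round(2),"z36:",onz(*c(p)[:2],.036,i3).round(4))
print("pad corners")
for p,s in [((198,64),(378,140)),((325,25),(421,92)),((338,132),(492,142)),((213,168),(451,188))]:
    print(onz(*c(p)[:2],.03,i3).round(4))
print("pad tri",tri(c((268,97)),("scene",(260+435/5,230+140/5))))
E
```

```text
TL [ 0.3939 -0.0405  0.0153] 0.18 z16: [ 0.3943 -0.0406  0.016 ] [ 0.3939 -0.0402  0.016 ]
TR [0.4163 0.1447 0.0161] 0.49 z16: [0.4158 0.1447 0.016 ] [0.4168 0.1447 0.016 ]
BR [0.6212 0.1201 0.015 ] 0.22 z16: [0.6212 0.1195 0.016 ] [0.6207 0.1202 0.016 ]
BL [ 0.5996 -0.064   0.0164] 0.24 z16: [ 0.5995 -0.064   0.016 ] [ 0.6    -0.0643  0.016 ]
c [0.5078 0.04   0.016 ]
TL BL 0.207 -6.58
TR BR 0.2061 -6.92
TL TR 0.1864 83.18
BL BR 0.1852 83.43
brush
hole [ 0.4634 -0.0349  0.0393] 0.09 z: [ 0.4634 -0.0347  0.038 ] [ 0.4632 -0.0356  0.038 ]
end1 [ 0.4503 -0.0404  0.0357] 0.56 z: [ 0.45   -0.0408  0.038 ] [ 0.4511 -0.0391  0.038 ]
end2 [ 0.4699 -0.0479  0.0354] 0.42 z: [ 0.4697 -0.0483  0.038 ] [ 0.4705 -0.0464  0.038 ]
br1 [0.5028 0.1431 0.0303] 0.01 z: [0.5027 0.142  0.032 ] [0.5027 0.1432 0.032 ]
br2 [0.5467 0.1257 0.0323] 0.09 z: [0.5466 0.1259 0.032 ] [0.5468 0.1257 0.032 ]
fer1 [0.4795 0.0709 0.0318] 0.5 z: [0.4791 0.0699 0.034 ] [0.4801 0.0715 0.034 ]
fer2 [0.5189 0.0557 0.0323] 0.2 z: [0.5186 0.055  0.034 ] [0.519  0.0563 0.034 ]
nest
A [0.5581 0.2553 0.0273] 0.19 z36: [0.5565 0.2537 0.036 ]
D [0.5196 0.4249 0.0348] 0.67 z36: [0.519  0.4246 0.036 ]
C [0.5966 0.4439 0.0366] 0.28 z36: [0.5966 0.4445 0.036 ]
B [0.6389 0.2792 0.0359] 0.13 z36: [0.6388 0.2793 0.036 ]
pA [0.5697 0.2876 0.0357] 0.05 z36: [0.5696 0.2875 0.036 ]
pB [0.6174 0.2993 0.0364] 0.79 z36: [0.6181 0.2989 0.036 ]
pC [0.5878 0.4166 0.0353] 0.24 z36: [0.5874 0.4164 0.036 ]
pD [0.5394 0.4037 0.0354] 0.02 z36: [0.5393 0.4034 0.036 ]
pad corners
[0.4653 0.3009 0.03  ]
[0.4559 0.339  0.03  ]
[0.4872 0.3454 0.03  ]
[0.4962 0.307  0.03  ]
pad tri (array([0.47590722, 0.32518084, 0.02339407]), [np.float64(0.39022853619025105), np.float64(0.3902285361902503)])
```

Measurements agree with the text: tray corners at z 15–16 mm with a 207x186 mm outline, plate top at z 36 mm and 49x121 mm, brush top at about 36–39 mm. Now the lever. I'll press with shut fingers a little outboard of the paddle centre.

```bash
python3 - <<'E'
from h import *
go([.467,.323,.07],104.4,45)
E
```

```text
now [0.5692 0.172  0.2599] [-1.7987e+02 -3.0000e-02  8.7210e+01] t 2.9 F [0.4 0.2 1. ] w 0.0007
total turn [-0.0021 -0.0008 -0.3001] shift [ 145.8 -109.   190.2] rows>= 6
[-0.0, -0.0, -0.05, 24.3, -18.2, 31.7]
[-0.0, -0.0, -0.05, 25.2, -16.9, 31.7]
[-0.0, -0.0, -0.05, 26.0, -15.7, 31.7]
[-0.0, -0.0, -0.05, 26.8, -14.4, 31.7]
[-0.0, -0.0, -0.05, 27.4, -13.0, 31.7]
[-0.0, -0.0, -0.05, 28.1, -11.6, 31.7]
```

step_arm --pt "0 0 -0.05 30 -22 15 -1" --pt "0 0 -0.05 31 -21 30 -1" --pt "0 0 -0.05 31 -19 35 -1" --pt "0 0 -0.05 30 -16 38 -1" --pt "0 0 -0.05 22 -11 35 -1" --pt "0 0 -0.05 12 -8 25 -1" --pt "0 0 0 0 0 0 -1"

```text
time_s: 3.6
tcp_pos: [0.4656, 0.317, 0.0801]
eef_rot: [179.7, -0.1, 104.2]
contact_force: [0.5, -0.6, 0.1]
gripper_width: 0.0003
```

```bash
python3 - <<'E'
from h import *
go([.467,.323,.034],104.4,45)
E
```

```text
now [0.4656 0.317  0.0801] [ 1.7968e+02 -1.3000e-01  1.0423e+02] t 3.6 F [ 0.5 -0.6  0.1] w 0.0003
total turn [ 0.0056 -0.0023 -0.0031] shift [ 5.4  2.5 46.2] rows>= 2
[0.003, -0.001, -0.002, 2.7, 1.3, 23.1]
[0.003, -0.001, -0.002, 2.7, 1.3, 23.1]
```

step_arm --pt "0.003 -0.002 -0.003 3 1.5 25 -1" --pt "0.002 0 0 1.5 0.5 19 -1" --pt "0 0 0 0 0 6 -1" --pt "0 0 0 0 0 6 -1" --pt "0 0 0 0 0 6 -1" --pt "0 0 0 0 0 5 -1"

```text
time_s: 4.2
tcp_pos: [0.4722, 0.3192, 0.019]
eef_rot: [179.6, -0.3, 103.9]
contact_force: [-6.2, 1.2, 8.9]
gripper_width: 0.0004
```

step_arm --pt "0 0 0 0 -2 4 -1" --pt "0 0 0 0 -2 4 -1" --pt "0 0 0 0 0 4 -1" --pt "0 0 0 0 0 4 -1"

```text
time_s: 4.6
tcp_pos: [0.4727, 0.3193, 0.0129]
eef_rot: [179.1, -0.6, 103.7]
contact_force: [-24.1, -1.7, 44.7]
gripper_width: 0.0004
```

The lever hit a hard stop at z 12.9 mm with 45 N, matching the expected travel of about 16 mm. I'll lift off and check the plate in the fixed cameras.

step_arm --pt "0.01 0 0 0 -2 -30 -1" --pt "0 0 0 -10 0 -45 -1" --pt "0 0 -0.1 -20 5 -45 -0.2" --pt "0 0 -0.14 -20 5 -40 -0.2"

```text
time_s: 5.0
tcp_pos: [0.4928, 0.2684, 0.1783]
eef_rot: [179.7, -0.4, 117.7]
contact_force: [1.5, 0.6, -0.7]
gripper_width: 0.011
```

```bash
python3 - <<'E'
from h import *
snap("side","s1"); snap("scene","sc1")
crop("pics/s1.png","pics/s1b.png",90,210,110,80,5);crop("pics/sc1.png","pics/sc1b.png",260,230,130,110,5)
a=cv2.imread("pics/s1b.png");b=cv2.imread("pics/sc1b.png");h=max(a.shape[0],b.shape[0]); 
pad=lambda x:cv2.copyMakeBorder(x,0,h-x.shape[0],0,0,cv2.BORDER_CONSTANT)
cv2.imwrite("pics/j1.png",cv2.resize(np.hstack([pad(a),pad(b)]),None,fx=.66,fy=.66))
go([.4926,.0455,.16],160.1,45)
E
```

```text
now [0.4964 0.2694 0.1829] [179.1   -0.48 117.67] t 5.1 F [ 0.6  0.5 -0.2] w 0.0186
total turn [ 0.0181 -0.0022 -0.7405] shift [-196.7 -107.7   19.5] rows>= 6
[0.003, -0.0, -0.123, -32.8, -18.0, 3.3]
[0.003, -0.0, -0.123, -30.3, -21.8, 3.3]
[0.003, -0.0, -0.123, -27.4, -25.4, 3.4]
[0.003, -0.0, -0.123, -24.1, -28.6, 3.5]
[0.003, -0.0, -0.123, -20.4, -31.3, 3.6]
[0.003, -0.0, -0.123, -16.4, -33.6, 3.7]
```

View pics/j1.png

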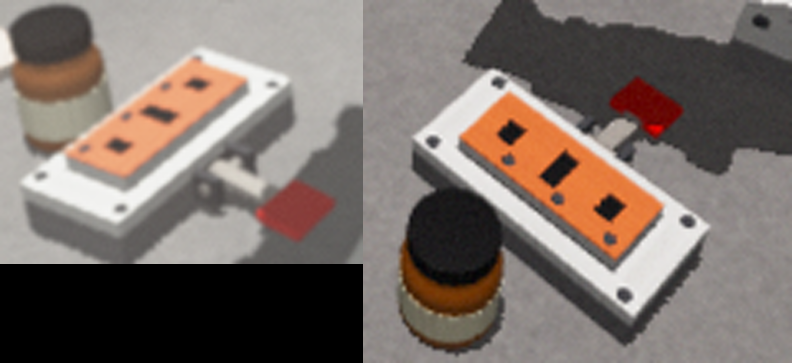

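The plate now stands proud and level, and the paddle is down (both views). Now the brush.

step_arm --pt "0.003 0 -0.123 -33 -18 3 0.1" --pt "0.003 0 -0.123 -30 -22 3 0.1" --pt "0.003 0 -0.123 -27 -25 3 0.1" --pt "0.003 0 -0.123 -24 -29 3 0.1" --pt "0.003 0 -0.123 -20 -31 4 0.1" --pt "0.003 0 -0.123 -16 -34 4 0.1" --pt "0 0 0 0 0 0 0.1"

```text
time_s: 5.8
tcp_pos: [0.4961, 0.0351, 0.1705]
eef_rot: [179.1, 0.6, 161.3]
contact_force: [-0.4, 0.4, -0.0]
gripper_width: 0.0479
```

```bash
python3 - <<'E'
from h import *
go([.4926,.0455,.07],160.1,45)
E
```

```text
now [0.4961 0.0351 0.1705] [179.09   0.64 161.29] t 5.8 F [-0.4  0.4 -0. ] w 0.0479
total turn [0.0161 0.011  0.0208] shift [  7.7   7.2 100.6] rows>= 3
[0.005, 0.004, 0.007, 2.6, 2.4, 33.5]
[0.005, 0.004, 0.007, 2.5, 2.5, 33.5]
[0.005, 0.004, 0.007, 2.4, 2.7, 33.5]
```

step_arm --pt "0.005 0.004 0.007 3 3 30 0.1" --pt "0.005 0.004 0.007 3 3 35 0.1" --pt "0.005 0.004 0.007 2 2 30 0.1" --pt "0 0 0 0 0 0 0.1"

```text
time_s: 6.2
tcp_pos: [0.4962, 0.0437, 0.0795]
eef_rot: [179.5, 0.5, 159.4]
contact_force: [-0.3, -0.5, -0.1]
gripper_width: 0.0481
```

```bash
python3 - <<'E'
from h import *
snap("wrist","w4");crop("pics/w4.png","pics/w4b.png",0,0,512,384,1.4)
go([.4926,.0455,.0305],160.1,45)
print(proj("wrist",[.4926,.0455,.038]),proj("wrist",[.4605,-.0435,.038]))
E
```

```text
now [0.4975 0.0441 0.0815] [179.37   0.63 159.45] t 6.25 F [-0.8  1.   1.5] w 0.0486
total turn [ 0.0108  0.0111 -0.0112] shift [ 5.6 -1.  50.9] rows>= 2
[0.005, 0.006, -0.006, 2.8, -0.5, 25.5]
[0.005, 0.006, -0.006, 2.7, -0.3, 25.5]
(np.float64(261.2350030354922), np.float64(211.08442775687158)) (np.float64(260.5009921916312), np.float64(71.14827992808289))
```

View pics/w4b.png

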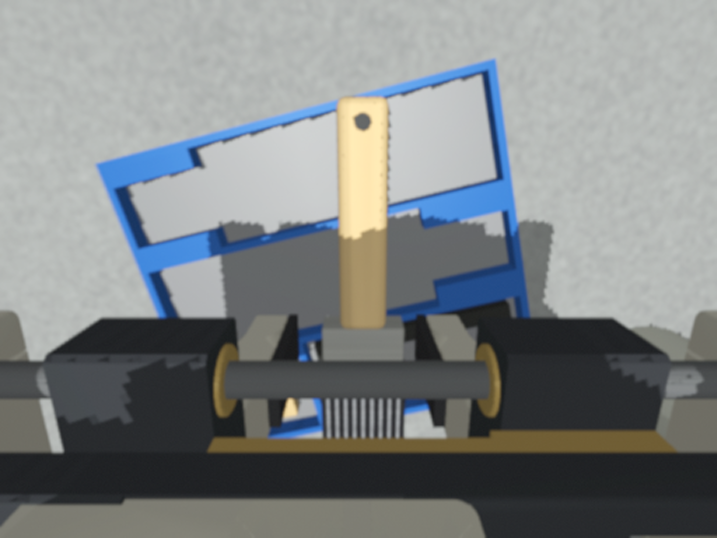

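The brush handle is centred between the jaws, and its end at (259,70) is within 2 px of the predicted position. Going down to grasp.

step_arm --pt "0.005 0.006 -0.006 3 0 25 0.1" --pt "0.005 0.005 -0.005 3 0 20 0.1" --pt "0 0 0 0 0 5 0.1" --pt "0 0 0 0 0 0 0.1"

```text
time_s: 6.65
tcp_pos: [0.4986, 0.0483, 0.0388]
eef_rot: [179.5, 0.6, 160.1]
contact_force: [0.4, -0.1, 1.2]
gripper_width: 0.0481
```

```bash
python3 - <<'E'
from h import *
go([.4926,.0455,.0305],160.1,45)
E
```

```text
now [0.4986 0.0483 0.0388] [179.49   0.57 160.1 ] t 6.65 F [ 0.4 -0.1  1.2] w 0.0481
total turn [ 0.0089  0.01   -0.    ] shift [ 4.8 -4.7  8.2] rows>= 1
[0.009, 0.01, -0.0, 4.8, -4.7, 8.2]
```

step_arm --pt "0.012 0.012 0 5 -5 9 0.1" --pt "0.005 0.004 0 1 -1 3 0.1"

```text
time_s: 6.85
tcp_pos: [0.4927, 0.0452, 0.0292]
eef_rot: [-179.7, -0.2, 160.1]
contact_force: [-0.5, 0.2, -0.2]
gripper_width: 0.0484
```

```bash
python3 - <<'E'
from h import *
go([.4926,.0455,.0305],160.1,45)
E
```

```text
now [0.4927 0.0452 0.0292] [-179.69   -0.18  160.1 ] t 6.85 F [-0.5  0.2 -0.2] w 0.0484
total turn [-0.0054 -0.0031 -0.0001] shift [ 0.2  0.3 -1.3] rows>= 1
[-0.005, -0.003, -0.0, 0.2, 0.3, -1.3]
```

step_arm --pt "-0.004 -0.003 0 0 0 -2 -0.3" --pt "0 0 0 0 0 0 -1" --pt "0 0 0 0 0 0 -1" --pt "0 0 0 0 0 0 -1" --squeeze 25

```text
time_s: 7.25
tcp_pos: [0.4934, 0.0454, 0.0327]
eef_rot: [-180.0, 0.1, 160.1]
contact_force: [-0.1, -0.3, -0.9]
gripper_width: 0.0234
```

```bash
python3 - <<'E'
from h import *
go([.5078,.038,.075],83.25,45)
E
```

```text
now [0.4934 0.0454 0.0327] [-1.8000e+02  9.0000e-02  1.6009e+02] t 7.25 F [-0.1 -0.3 -0.9] w 0.0234
total turn [1.0000e-03 1.3000e-03 1.3412e+00] shift [-16.1  -2.1 -42.3] rows>= 10
[0.0, 0.0, 0.134, -1.6, -0.2, -4.2]
[0.0, 0.0, 0.134, -1.6, 0.0, -4.2]
[0.0, 0.0, 0.134, -1.6, 0.2, -4.2]
[0.0, 0.0, 0.134, -1.6, 0.4, -4.2]
[0.0, 0.0, 0.134, -1.5, 0.6, -4.2]
[0.0, 0.0, 0.134, -1.4, 0.8, -4.2]
[0.0, 0.0, 0.134, -1.3, 1.0, -4.2]
[0.0, 0.0, 0.134, -1.1, 1.2, -4.2]
[0.0, 0.0, 0.134, -0.9, 1.3, -4.2]
[0.0, 0.0, 0.134, -0.8, 1.4, -4.2]
```

step_arm --pt "0 0 0 0 0 -30 -1" --pt "0 0 0.05 0 0 -35 -1" --pt "0 0 0.148 -1.5 0 0 -1" --pt "0 0 0.148 -1.5 0 0 -1" --pt "0 0 0.148 -1.5 0 0 -1" --pt "0 0 0.148 -1.5 0.5 0 -1" --pt "0 0 0.148 -1.5 0.7 0 -1" --pt "0 0 0.148 -1.5 1 0 -1" --pt "0 0 0.148 -1.5 1 0 -1" --pt "0 0 0.148 -1 1 0 -1"

```text
time_s: 8.25
tcp_pos: [0.5025, 0.0378, 0.1]
eef_rot: [-179.9, 0.0, 88.2]
contact_force: [-0.5, 0.5, -0.6]
gripper_width: 0.0235
```

```bash
python3 - <<'E'
from h import *
go([.5076,.038,.05],83.25,45)
E
```

```text
now [0.5025 0.0378 0.1   ] [-1.7994e+02  5.0000e-02  8.8180e+01] t 8.25 F [-0.5  0.5 -0.6] w 0.0235
total turn [-0.0009  0.0009  0.086 ] shift [ 0.4  5.1 50. ] rows>= 2
[-0.0, 0.0, 0.043, 0.2, 2.6, 25.0]
[-0.0, 0.0, 0.043, 0.3, 2.5, 25.0]
```

step_arm --pt "0 0 0.06 0 3 25 -1" --pt "0 0 0.025 0 2.5 18 -1" --pt "0 0 0 0 0 0 -1"

```text
time_s: 8.55
tcp_pos: [0.5085, 0.0375, 0.0565]
eef_rot: [180.0, -0.0, 82.8]
contact_force: [-0.7, -0.4, -1.6]
gripper_width: 0.0235
```

```bash
python3 - <<'E'
from h import *
snap("wrist","w5");crop("pics/w5.png","pics/w5b.png",0,0,512,384,1.4)
go([.5076,.038,.0197],83.25,45)
E
```

```text
now [0.5089 0.0377 0.0575] [ 1.7992e+02 -3.0000e-02  8.2850e+01] t 8.6 F [ 0.8 -0.1 -0.1] w 0.0236
total turn [ 0.0014 -0.0005 -0.0069] shift [ 0.2 -1.3 37.8] rows>= 1
[0.001, -0.001, -0.007, 0.2, -1.3, 37.8]
```

View pics/w5b.png

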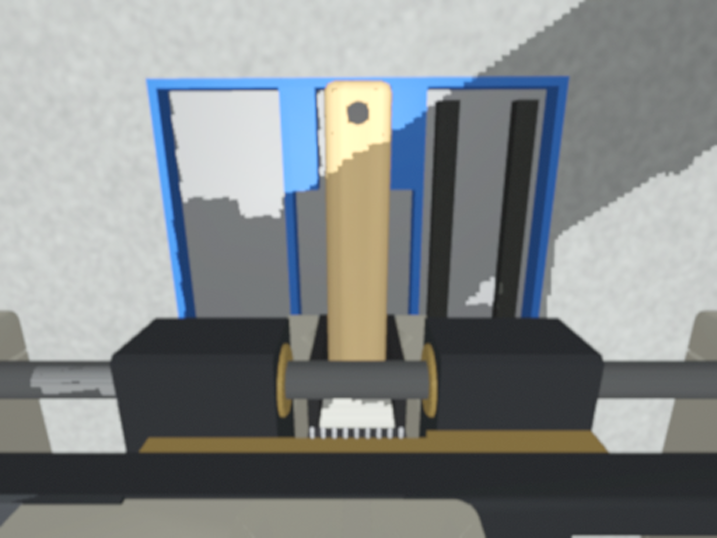

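```bash
python3 - <<'E'
from h import *
i=load("w5")
a=np.radians(-6.75)
def tr(p): d=p[:2]-[.5078,.04]; return (np.array([d[0]*np.cos(a)+d[1]*np.sin(a),-d[0]*np.sin(a)+d[1]*np.cos(a)])*1000).round(1)
for n,p in dict(endL=(327,88),endR=(391,88),end=(358,82)).items(): print(n,tr(onz("wrist",np.array(p)/1.4,.0628,i)))
for n,p in dict(TL=(149,80),TR=(568,77),blk=(293,190),blk2=(416,190),slotLbot=(317,192)).items(): print(n,tr(onz("wrist",np.array(p)/1.4,.016,i)))
print("tcp",tr(r.get_state()["tcp_pos"]))
E
```

```text
endL [-94.2 -11.2]
endR [-94.1  10.5]
end [-96.   -0.7]
TL [-103.8  -92.8]
TR [-103.7   92.4]
blk [-55.2 -31.6]
blk2 [-54.8  26.9]
slotLbot [-54.2 -20.2]
tcp [ 1.3 -2.2]
```

The brush in hand and the tray agree within about 1 mm. Lowering it.

step_arm --pt "0 0 -0.004 0 0 18 -1" --pt "0 0 0 0 -0.5 14 -1" --pt "0 0 0 0 0 3 -1" --pt "0 0 0 0 0 2 -1"

```text
time_s: 9.0
tcp_pos: [0.5105, 0.0386, 0.0235]
eef_rot: [179.7, -0.1, 83.4]
contact_force: [0.1, 0.0, -0.7]
gripper_width: 0.0238
```

step_arm --pt "0.004 0 0 0 -2.5 3 -1" --pt "0 0 0 0 -1 2.5 -1" --pt "0 0 0 0 0 1.5 -1"

```text
time_s: 9.3
tcp_pos: [0.508, 0.0395, 0.0194]
eef_rot: [179.8, -0.2, 83.5]
contact_force: [-9.7, -0.1, 25.6]
gripper_width: 0.0234
```

step_arm --pt "0 0 0 0 0 -0.5 -0.1" --pt "0 0 0 0 0 -0.5 -0.1" --pt "0 0 0 0 0 -10 -0.1" --pt "0 0 0 0 0 -45 -0.1" --pt "0 0 0 20 20 -45 0.5" --pt "0 0 -0.1 40 20 -10 0.7" --pt "0 0 -0.14 45 10 0 0.7"

```text
time_s: 10.0
tcp_pos: [0.5647, 0.1375, 0.1403]
eef_rot: [179.6, -0.2, 97.2]
contact_force: [0.0, -1.0, -0.4]
gripper_width: 0.0582
```

```bash
python3 - <<'E'
from h import *
snap("scene","sc2");crop("pics/sc2.png","pics/sc2b.png",210,150,130,100,5)
go([.5786,.3516,.11],194.4,45)
E
```

```text
now [0.5669 0.1434 0.1404] [179.47  -0.21  97.99] t 10.05 F [5.  5.2 1.9] w 0.0619
total turn [ 0.0102  0.0051 -1.6827] shift [204.5  40.2  31.6] rows>= 13
[0.001, 0.0, -0.129, 15.7, 3.1, 2.4]
[0.001, 0.0, -0.129, 15.2, 5.1, 2.4]
[0.001, 0.0, -0.129, 14.4, 7.0, 2.4]
[0.001, 0.0, -0.129, 13.4, 8.8, 2.4]
[0.001, 0.0, -0.129, 12.1, 10.5, 2.4]
[0.001, 0.0, -0.129, 10.7, 12.0, 2.4]
[0.001, 0.0, -0.129, 9.0, 13.2, 2.4]
[0.001, 0.0, -0.129, 7.3, 14.3, 2.4]
[0.001, 0.0, -0.129, 5.3, 15.1, 2.4]
[0.001, 0.0, -0.129, 3.4, 15.7, 2.4]
[0.001, 0.0, -0.129, 1.3, 16.0, 2.4]
[0.001, 0.0, -0.129, -0.8, 16.0, 2.4]
[0.001, 0.0, -0.129, -2.8, 15.8, 2.4]
```

View pics/sc2b.png

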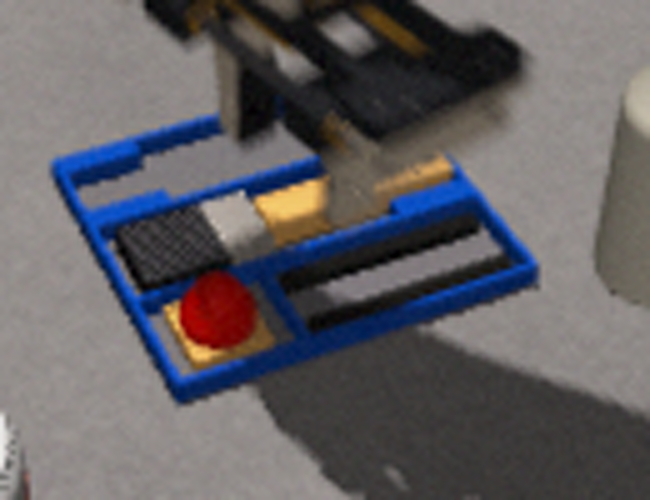

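The brush lies in its slot, bristles at the +x end and handle in the narrow end. The gripper partly covers the handle, so I'll check again later. Now the plate.

step_arm --pt "0 0 -0.148 18 4 0 0.36" --pt "0 0 -0.148 17 6 0 0.36" --pt "0 0 -0.148 16 9 0 0.36" --pt "0 0 -0.148 15 11 0 0.36" --pt "0 0 -0.148 13 13 0 0.36" --pt "0 0 -0.148 11 15 0 0.36" --pt "0 0 -0.148 9 16 0 0.36" --pt "0 0 -0.148 7 17 0 0.36" --pt "0 0 -0.148 5 18 0 0.36" --pt "0 0 -0.148 2 18 0 0.36"

```text
time_s: 11.05
tcp_pos: [0.5739, 0.3355, 0.1497]
eef_rot: [179.6, 0.7, -176.6]
contact_force: [0.5, 0.3, 0.2]
gripper_width: 0.0599
```

```bash
python3 - <<'E'
from h import *
go([.5786,.3516,.11],194.4,45)
E
```

```text
now [0.5739 0.3355 0.1497] [ 179.63    0.7  -176.6 ] t 11.05 F [0.5 0.3 0.2] w 0.0599
total turn [ 0.0053  0.0129 -0.1919] shift [-5.2 15.5 39.8] rows>= 2
[0.003, 0.006, -0.096, -2.6, 7.8, 19.9]
[0.003, 0.006, -0.096, -3.5, 7.5, 19.9]
```

step_arm --pt "0.003 0.006 -0.11 -3 9 18 0.36" --pt "0.003 0.006 -0.09 -3.5 7 15 0.36" --pt "0 0 0 0 0 0 0.36" --pt "0 0 0 0 0 0 0.36"

```text
time_s: 11.45
tcp_pos: [0.5789, 0.3557, 0.1192]
eef_rot: [-180.0, 0.2, -164.4]
contact_force: [0.1, 0.0, -0.1]
gripper_width: 0.0597
```

```bash
python3 - <<'E'
from h import *
snap("wrist","w6");crop("pics/w6.png","pics/w6b.png",0,0,512,384,1.4)
go([.5786,.3516,.06],194.4,45)
E
```

```text
now [0.5789 0.3556 0.1192] [ 179.99    0.18 -164.43] t 11.5 F [-0.8 -0.6 -0.4] w 0.0593
total turn [0.0002 0.0031 0.0205] shift [ 1.5 -3.8 59.2] rows>= 2
[0.0, 0.002, 0.01, 0.8, -1.9, 29.6]
[0.0, 0.002, 0.01, 0.7, -1.9, 29.6]
```

View pics/w6b.png

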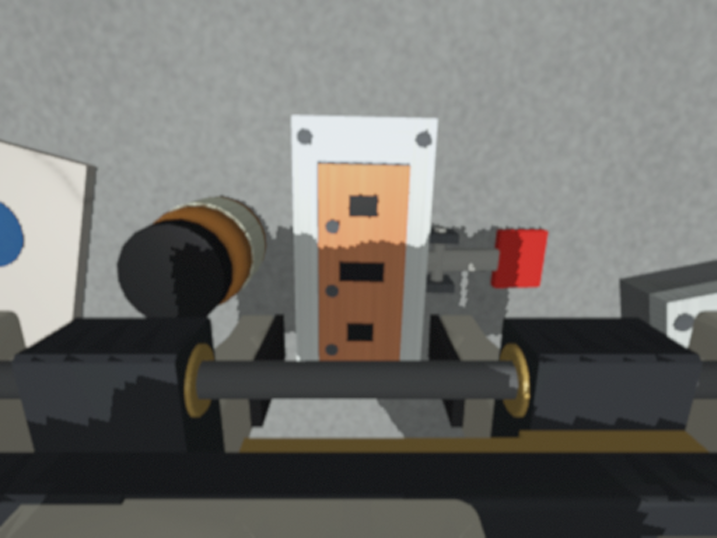

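```bash
python3 - <<'E'
from h import *
i=load("w6")
P=[onz("wrist",np.array(p)/1.4,.048,i) for p in [(317,163),(410,163),(320,330),(404,330)]]
print(np.round(P,4)); 
a=np.radians(14.4)
for p in P: d=p[:2]-[.5786,.3516]; print((np.array([d[0]*np.cos(a)+d[1]*np.sin(a),-d[0]*np.sin(a)+d[1]*np.cos(a)])*1000).round(1))
# heights: corner A (-x,-y) and B (+x,-y) in sc1 crop (j1 right panel starts x=363, scale 3.3)
for p,s in [((410,163),((500-363)/3.3+260,93/3.3+230)),((317,163),((461-363)/3.3+260,135/3.3+230))]:
    print(tri(("wrist",np.array(p)/1.4,i),("scene",s)))
print("jar lid", onz("wrist",np.array((175,268))/1.4,.085,i))
E
```

```text
[[0.617  0.2976 0.048 ]
 [0.5688 0.2841 0.048 ]
 [0.5913 0.3923 0.048 ]
 [0.5424 0.3785 0.048 ]]
[ 23.7 -61.8]
[-26.3 -62.9]
[22.4 36.3]
[-28.3  35.1]
(array([0.56962136, 0.28284951, 0.03897711]), [np.float64(2.3986467945092733), np.float64(2.3986467945093284)])
(array([0.61640947, 0.29841251, 0.04579808]), [np.float64(0.9897292156497842), np.float64(0.9897292156496348)])
jar lid [0.66841594 0.36193853 0.085     ]
```

The plate measures 50 mm wide at z 48 mm, so it is raised by the full 12 mm. Its centre is at about (0.5777, 0.3503) and it is centred between the jaws. The jar lid at (0.668, 0.362) clears the fingers at this opening. Descending.

```bash
python3 - <<'E'
from h import *
go([.5777,.3503,.0425],194.7,45)
E
```

```text
now [0.5789 0.3556 0.1192] [ 179.99    0.18 -164.43] t 11.5 F [-0.8 -0.6 -0.4] w 0.0593
total turn [0.0001 0.0031 0.0152] shift [ 2.8 -4.8 76.7] rows>= 2
[0.0, 0.002, 0.008, 1.4, -2.4, 38.4]
[0.0, 0.002, 0.008, 1.3, -2.4, 38.4]
```

step_arm --pt "0 0.002 0.008 1.5 -2.5 25 0.36" --pt "0 0.002 0.008 1.5 -2.5 25 0.36" --pt "0 0 0 0.5 -1 14 0.36" --pt "0 0 0 0 0 0 0.36"

```text
time_s: 11.9
tcp_pos: [0.5789, 0.3485, 0.0591]
eef_rot: [179.8, 0.3, -165.8]
contact_force: [-0.3, 0.1, -0.4]
gripper_width: 0.0596
```

```bash
python3 - <<'E'
from h import *
go([.5777,.3503,.0425],194.7,45)
E
```

```text
now [0.5789 0.3485 0.0591] [ 179.8     0.31 -165.85] t 11.9 F [-0.3  0.1 -0.4] w 0.0596
total turn [ 0.0034  0.0055 -0.0095] shift [ 0.8  2.  16.6] rows>= 1
[0.003, 0.006, -0.01, 0.8, 2.0, 16.6]
```

step_arm --pt "0.004 0.006 -0.009 1 2 12 0.36" --pt "0 0 0 0 0 6 0.36" --pt "0 0 0 0 0 1 0.36"

```text
time_s: 12.2
tcp_pos: [0.5789, 0.3512, 0.0418]
eef_rot: [180.0, 0.2, -165.3]
contact_force: [-0.3, 0.6, -0.1]
gripper_width: 0.06
```

```bash
python3 - <<'E'
from h import *
go([.5777,.3503,.0425],194.7,45)
E
```

```text
now [0.5789 0.3512 0.0418] [ 1.7997e+02  1.5000e-01 -1.6533e+02] t 12.2 F [-0.3  0.6 -0.1] w 0.06
total turn [ 0.0006  0.0026 -0.0005] shift [ 1.4 -0.5 -0.7] rows>= 1
[0.001, 0.003, -0.001, 1.4, -0.5, -0.7]
```

step_arm --pt "0 0.003 0 1.4 -0.5 -0.3 -1" --pt "0 0 0 0 0 0 -1" --pt "0 0 0 0 0 0 -1" --pt "0 0 0 0 0 0 -1" --squeeze 45

```text
time_s: 12.6
tcp_pos: [0.5776, 0.3507, 0.0427]
eef_rot: [179.9, -0.0, -165.3]
contact_force: [0.2, -0.4, -2.1]
gripper_width: 0.0491
```

```bash
python3 - <<'E'
from h import *
s=r.get_state();print(s["tcp_pos"],s["eef_rot"],s["gripper_width"],s["contact_force"])
E
```

```text
[0.57760693 0.3506664  0.04272801] [ 1.79944270e+02 -1.33473836e-02 -1.65331039e+02] 0.04913239093077392 [ 0.17702006 -0.37187587 -2.12982693]
```

step_arm --pt "0 0 0 0 0 -10 -1" --pt "0 0 0 0 0 -25 -1" --pt "0 0 0 0 0 -25 -1" --pt "0 0 0 0 0 0 -1"

```text
time_s: 13.0
tcp_pos: [0.5771, 0.35, 0.1053]
eef_rot: [-180.0, -0.1, -165.3]
contact_force: [0.7, 1.0, -1.4]
gripper_width: 0.049
```

```bash
python3 - <<'E'
from h import *
snap("wrist","w7");crop("pics/w7.png","pics/w7b.png",0,0,512,384,1.4)
go([.4793,.1053,.11],263.25,45)
E
```

```text
now [0.5762 0.3494 0.1035] [-179.94   -0.26 -165.36] t 13.05 F [ 0.4  0.7 -2.6] w 0.0491
total turn [ 0.0018 -0.0045 -1.1976] shift [ 155.5 -211.7   -5.6] rows>= 9
[0.0, -0.001, -0.133, 17.3, -23.5, -0.6]
[0.0, -0.001, -0.133, 20.2, -21.0, -0.6]
[0.0, -0.001, -0.133, 22.9, -18.2, -0.6]
[0.0, -0.001, -0.133, 25.1, -15.0, -0.6]
[0.0, -0.001, -0.133, 26.8, -11.5, -0.7]
[0.0, -0.001, -0.133, 28.1, -7.8, -0.7]
[0.0, -0.001, -0.133, 28.9, -4.0, -0.7]
[0.0, -0.001, -0.133, 29.2, -0.2, -0.7]
[0.0, -0.001, -0.133, 29.0, 3.7, -0.7]
```

View pics/w7b.png

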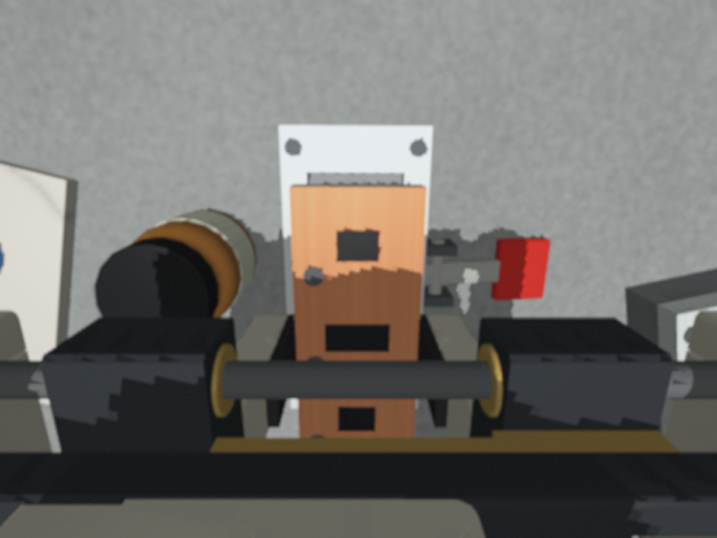

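The plate is held level. Next: where its visible end sits relative to the TCP.

```bash
python3 - <<'E'
from h import *
i=load("w7"); s=r.get_state(); R=Ro.from_euler("xyz",s["eef_rot"],degrees=True)
for p in [(291,187),(425,187),(299,435),(415,435)]:
    print((R.inv().apply(onz("wrist",np.array(p)/1.4,s["tcp_pos"][2]+.0053,i)-s["tcp_pos"])*1000).round(1))
E
```

```text
[-24.8 -60.3  -5.4]
[ 24.8 -60.3  -5.1]
[-25.9  48.1  -5.5]
[25.5 48.1 -5.2]
```

step_arm --pt "0 0 -0.133 17.3 -23.5 -1 -1" --pt "0 0 -0.133 20.2 -21 -1 -1" --pt "0 0 -0.133 22.9 -18.2 -1 -1" --pt "0 0 -0.133 25.1 -15 -1 -1" --pt "0 0 -0.133 26.8 -11.5 -1 -1" --pt "0 0 -0.133 28.1 -7.8 -1 -1" --pt "0 0 -0.133 28.9 -4 -1 -1" --pt "0 0 -0.133 29 0 -1 -1" --pt "0 0 -0.1 18 2 -1 -1" --pt "0 0 0 0 0 0 -1"

```text
time_s: 14.05
tcp_pos: [0.4773, 0.103, 0.1066]
eef_rot: [179.2, -0.5, -96.0]
contact_force: [0.2, -0.4, -2.6]
gripper_width: 0.0497
```

```bash
python3 - <<'E'
from h import *
go([.4793,.1053,.06],263.25,45)
E
```

```text
now [0.4773 0.103  0.1066] [179.21  -0.46 -95.95] t 14.05 F [ 0.2 -0.4 -2.6] w 0.0497
total turn [ 0.0137 -0.0081  0.0139] shift [-2.8 -2.4 46.6] rows>= 2
[0.007, -0.004, 0.007, -1.4, -1.2, 23.3]
[0.007, -0.004, 0.007, -1.3, -1.0, 23.3]
```

step_arm --pt "0.008 -0.005 0.007 -1.5 -1.5 25 -1" --pt "0.008 -0.004 0.007 -1.5 -1.5 27 -1" --pt "0 0 0 0 0 2 -1" --pt "0 0 0 0 0 0 -1"

```text
time_s: 14.45
tcp_pos: [0.4806, 0.1058, 0.0516]
eef_rot: [-179.8, 0.1, -97.1]
contact_force: [1.2, 0.3, -2.5]
gripper_width: 0.0492
```

```bash
python3 - <<'E'
from h import *
snap("wrist","w8");crop("pics/w8.png","pics/w8b.png",0,0,512,384,1.4)
go([.4793,.1053,.0177],263.25,45)
E
```

```text
now [0.4806 0.1058 0.0518] [-1.7978e+02  1.3000e-01 -9.7100e+01] t 14.5 F [ 0.3  0.1 -2.9] w 0.0492
total turn [-0.0038  0.0023 -0.0062] shift [ 0.7  1.3 34. ] rows>= 1
[-0.004, 0.002, -0.006, 0.7, 1.3, 34.0]
```

View pics/w8b.png

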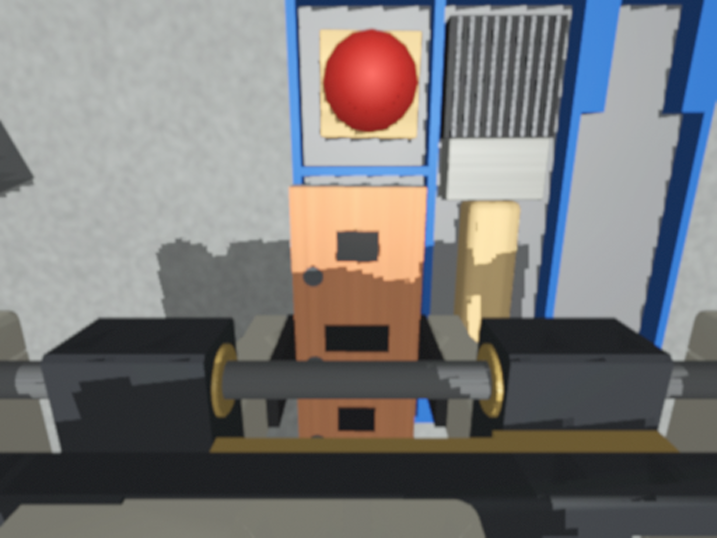

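```bash
cat >> h.py <<'E'
def tr(p):
    a=np.radians(-6.75); d=np.asarray(p)[:2]-[.5078,.04]; return (np.array([d[0]*np.cos(a)+d[1]*np.sin(a),-d[0]*np.sin(a)+d[1]*np.cos(a)])*1000).round(1)
E
python3 - <<'E'
from h import *
i=load("w8")
for n,p,z in [("cross wall near edge x28",(365,176),.016),("cross far x32",(365,166),.016),("divider L y31",(430,150),.016),("divider R y27",(441,150),.016),("outer y93",(290,120),.016),("outer in y89",(300,120),.016),("bristle L",(447,90),.019),("bristle R",(568,90),.019),("bristle L2",(450,136),.019),("fer L",(443,195),.021),("fer R",(545,195),.021),("hand L",(458,310),.025),("hand R",(508,310),.025),("brist end",(508,12),.019),("plateL",(291,187),.057),("plateR",(425,187),.057)]:
    print(n,tr(onz("wrist",np.array(p)/1.4,z,i)))
print("tcp",tr(r.get_state()["tcp_pos"]))
E
```

```text
cross wall near edge x28 [27.2 58.2]
cross far x32 [31.7 58.2]
divider L y31 [38.6 28.9]
divider R y27 [38.6 23.9]
outer y93 [51.7 91.5]
outer in y89 [51.7 87.1]
bristle L [63.3 23.2]
bristle R [ 63.  -28.6]
bristle L2 [44.5 20.8]
fer L [19. 23.]
fer R [ 18.7 -23.2]
hand L [-35.4  13.7]
hand R [-35.5 -10.3]
brist end [92.7 -0.1]
plateL [26.1 86. ]
plateR [25.9 37. ]
tcp [-34.8  62.2]
```

```bash
python3 - <<'E'
from h import *
snap("scene","sc3"); snap("side","s3")
crop("pics/sc3.png","pics/sc3b.png",200,130,130,110,3);crop("pics/s3.png","pics/s3b.png",200,170,130,110,3)
cv2.imwrite("pics/j3.png",np.hstack([cv2.imread("pics/sc3b.png"),cv2.imread("pics/s3b.png")]))
crop("pics/w8.png","pics/w8c.png",290,0,130,240,3)
E
```

```text
(no output)
```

View pics/j3.png

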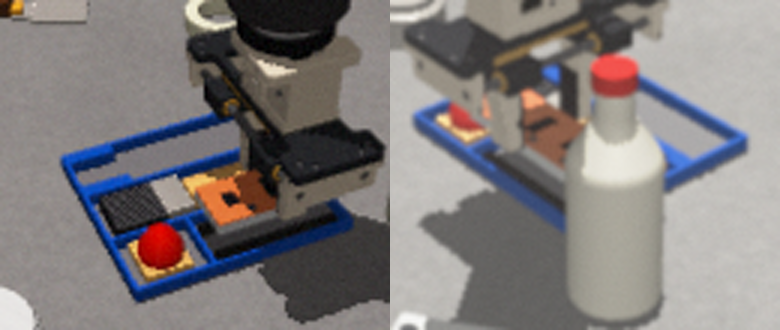

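View pics/w8c.png

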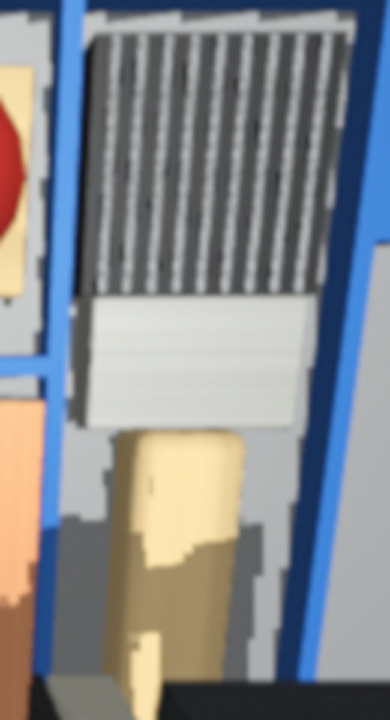

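```bash
python3 - <<'E'
from h import *
i=load("w8")
for n,p,z in [("divR y27",(85,60),.016),("divR",(75,250),.016),("divR",(60,430),.016),("divL y31",(45,430),.016),("knifewall -31 floor edge?",(300,430),.003),("knifewall -31top",(318,430),.016),("brist L",(97,60),.019),("brist R",(343,60),.019),("bristL",(98,280),.019),("bristR",(320,280),.019),("fer L",(91,380),.021),("fer R",(303,380),.021),("hand L",(133,470),.025),("hand R",(241,470),.025),("hand R",(232,600),.025),("hand Lbot",(118,470),.005)]:
    print(n,tr(onz("wrist",np.array(p)/3+[290,0],z,i)))
E
```

```text
divR y27 [87.8 24.5]
divR [52.8 24.6]
divR [15.8 26. ]
divL y31 [15.8 29.3]
knifewall -31 floor edge? [ 13.9 -32.1]
knifewall -31top [ 15.5 -30.1]
brist L [87.  22.7]
brist R [ 86.7 -24.5]
bristL [46.7 20.2]
bristR [ 46.5 -25.3]
fer L [26.8 20.9]
fer R [ 26.6 -23.3]
hand L [ 8.5 11.9]
hand R [  8.4 -10.8]
hand R [-20.3 -11.8]
hand Lbot [ 5.1 10.1]
```

The brush lies flat and centred in its slot, within about 1 mm. The plate will go to tray y≈61, clear of both the brush handle and the outer wall. Lowering.

step_arm --pt "-0.004 0.002 -0.006 1 1.2 14 -1" --pt "0 0 0 0.5 0.3 12 -1" --pt "0 0 0 0 0 0 -1" --pt "0 0 0 0 0 0 -1"

```text
time_s: 15.0
tcp_pos: [0.4813, 0.1062, 0.0269]
eef_rot: [-179.7, 0.3, -96.6]
contact_force: [0.0, -0.6, -2.6]
gripper_width: 0.0492
```

```bash
python3 - <<'E'
from h import *
go([.4792,.1048,.0177],263.25,45); print(tr(r.get_state()["tcp_pos"]))
E
```

```text
now [0.4813 0.1062 0.0269] [-179.74    0.26  -96.65] t 15.0 F [ 0.  -0.6 -2.6] w 0.0492
total turn [-0.0046  0.0045  0.0018] shift [1.7 2.  9.2] rows>= 1
[-0.005, 0.004, 0.002, 1.7, 2.0, 9.2]
[-34.1  62.7]
```

step_arm --pt "-0.006 0.006 0.002 2.5 2.5 1 -1" --pt "-0.003 0.002 0 1 1 0.5 -1" --pt "0 0 0 0 0 0.5 -1"

```text
time_s: 15.3
tcp_pos: [0.4776, 0.1033, 0.0256]
eef_rot: [179.8, -0.2, -96.8]
contact_force: [0.1, 0.0, -2.0]
gripper_width: 0.0493
```

```bash
python3 - <<'E'
from h import *
go([.4792,.1048,.0177],263.25,45); print(tr(r.get_state()["tcp_pos"]))
E
```

```text
now [0.4776 0.1033 0.0256] [179.76  -0.2  -96.76] t 15.3 F [ 0.1  0.  -2. ] w 0.0493
total turn [ 0.0042 -0.0034 -0.0001] shift [-1.7 -1.4  7.9] rows>= 1
[0.004, -0.003, -0.0, -1.7, -1.4, 7.9]
[-37.4  59.3]
```

step_arm --pt "0.004 -0.003 0 -1.7 -1.2 3 -1" --pt "0 0 0 0 0 2.5 -1" --pt "0 0 0 0 0 1 -1"

```text
time_s: 15.6
tcp_pos: [0.4795, 0.1052, 0.0191]
eef_rot: [-179.9, 0.0, -96.8]
contact_force: [-0.4, 0.2, -2.3]
gripper_width: 0.0489
```

```bash
python3 - <<'E'
from h import *
go([.4792,.1048,.0177],263.25,45); print(tr(r.get_state()["tcp_pos"]))
E
```

```text
now [0.4795 0.1052 0.0191] [-1.7993e+02  4.0000e-02 -9.6760e+01] t 15.6 F [-0.4  0.2 -2.3] w 0.0489
total turn [-0.0012  0.0007 -0.0001] shift [0.4 0.3 1.4] rows>= 1
[-0.001, 0.001, -0.0, 0.4, 0.3, 1.4]
[-35.8  61.4]
```

Perfectly placed at (-35.8, 61.4), still hanging. The last millimetres go slowly until contact.

step_arm --pt "0 0 0 0.3 0 1 -1" --pt "0 0 0 0 0 0.8 -1"

```text
time_s: 15.8
tcp_pos: [0.4795, 0.1049, 0.0175]
eef_rot: [-179.9, 0.0, -96.7]
contact_force: [-6.1, -0.0, 16.7]
gripper_width: 0.0493
```

step_arm --pt "0 0 0 0 0 -0.4 -1" --pt "0 0 0 0 0 0 0.2" --pt "0 0 0 0 0 0 0.2"

```text
time_s: 16.1
tcp_pos: [0.48, 0.1051, 0.0183]
eef_rot: [-179.9, 0.1, -96.7]
contact_force: [-0.3, 1.1, -0.1]
gripper_width: 0.0523
```

step_arm --pt "0 0 0 0 0 -5 0.2" --pt "0 0 0 0 0 -10 0.2" --pt "0 0 0 0 0 -20 0.2" --pt "0 0 0 0 0 -35 0.2" --pt "0 0 0 0 -10 -40 0.0" --pt "0 0 0 0 0 0 0.0"

```text
time_s: 16.7
tcp_pos: [0.4903, 0.1036, 0.1355]
eef_rot: [-179.8, -0.0, -96.7]
contact_force: [0.5, 0.6, 0.2]
gripper_width: 0.0451
```

```bash
python3 - <<'E'
from h import *
snap("wrist","w9");crop("pics/w9.png","pics/w9b.png",0,0,512,384,1.4)
go([.53,-.335,.13],238,45)
print(r.get_state()["joints"].round(1))
E
```

```text
now [0.4884 0.103  0.1332] [ 1.7998e+02 -7.0000e-02 -9.6710e+01] t 16.75 F [-0.2  0.2 -0.2] w 0.0446
total turn [ 1.000e-04 -1.200e-03  4.414e-01] shift [430.1 -92.5   3.6] rows>= 10
[0.0, -0.0, 0.044, 43.0, -9.3, 0.4]
[0.0, -0.0, 0.044, 42.6, -11.1, 0.4]
[0.0, -0.0, 0.044, 42.0, -13.0, 0.4]
[0.0, -0.0, 0.044, 41.4, -14.9, 0.3]
[0.0, -0.0, 0.044, 40.7, -16.7, 0.3]
[0.0, -0.0, 0.044, 39.9, -18.4, 0.3]
[0.0, -0.0, 0.044, 39.1, -20.2, 0.3]
[0.0, -0.0, 0.044, 38.2, -21.9, 0.3]
[0.0, -0.0, 0.044, 37.2, -23.6, 0.3]
[0.0, -0.0, 0.044, 36.1, -25.2, 0.3]
[ 34.5   8.9 -28.6   0.  -52.6  48.7]
```

View pics/w9b.png

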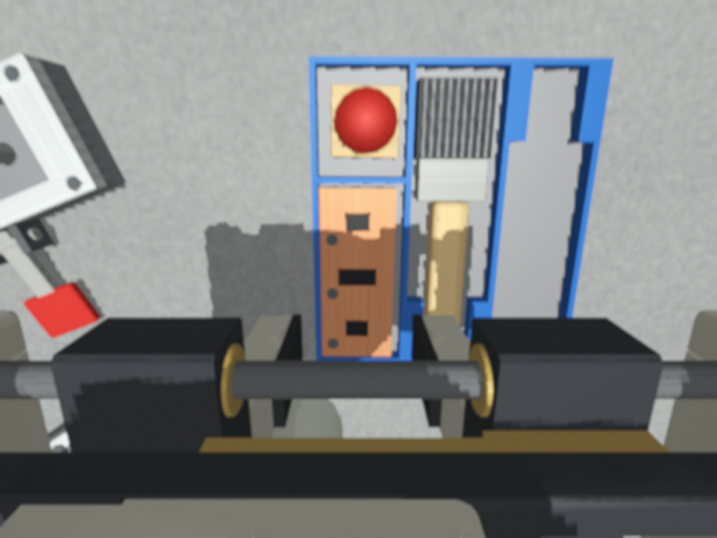

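The plate lies in its compartment, copper face up, at (250,195), with the brush beside it. Next I'll measure the knife pose from w2 and the scene view.

```bash
python3 - <<'E'
from h import *
crop("pics/w2.png","pics/k.png",30,60,110,160,5)
E
```

```text
(no output)
```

View pics/k.png

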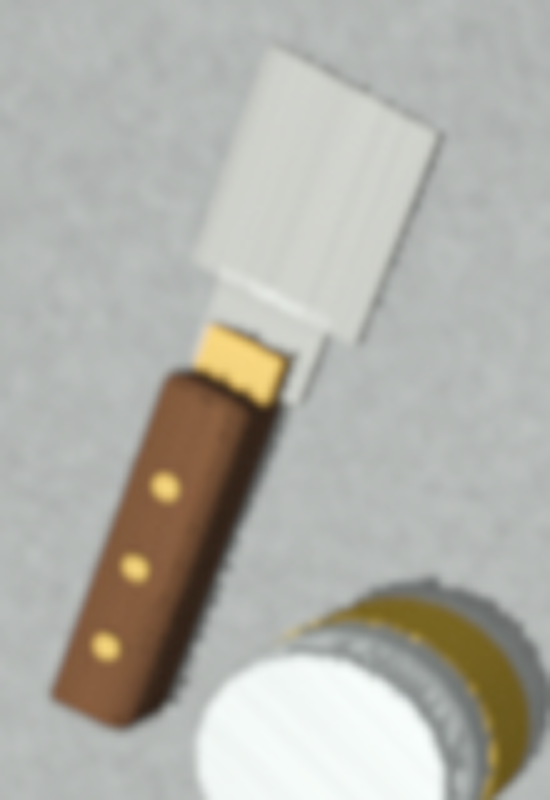

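```bash
python3 - <<'E'
from h import *
i=load("w2"); q=lambda p,z:onz("wrist",np.array(p)/5+[30,60],z,i)
bl=(q((270,48),.003)+q((442,132),.003))/2
he=(q((53,697),.022)+q((124,728),.022))/2
hf=(q((170,375),.022)+q((250,405),.022))/2
rv=[q(p,.022) for p in [(165,487),(135,568),(105,647)]]
print("blade end",bl.round(4),np.linalg.norm(q((270,48),.003)-q((442,132),.003)).round(4)); print("handle end",he.round(4),"front",hf.round(4)); print("rivets",np.round(rv,4))
d=(bl-he)[:2]; print("len",np.linalg.norm(d),"yaw",np.degrees(np.arctan2(d[1],d[0])),"c",((bl+he)/2)[:2].round(4))
d=(rv[0]-rv[2])[:2]; print("rivet yaw",np.degrees(np.arctan2(d[1],d[0]))); d=(hf-he)[:2]; print("handle yaw",np.degrees(np.arctan2(d[1],d[0])),np.linalg.norm(d))
print("tin",q((320,775),.06).round(4))
E
```

```text
blade end [ 0.4553 -0.2929  0.003 ] 0.0465
handle end [ 0.6165 -0.3859  0.022 ] front [ 0.5293 -0.3346  0.022 ]
rivets [[ 0.5543 -0.3517  0.022 ]
 [ 0.576  -0.3643  0.022 ]
 [ 0.5979 -0.3773  0.022 ]]
len 0.18615258029807674 yaw 150.01114816201235 c [ 0.5359 -0.3394]
rivet yaw 149.55439934481348
handle yaw 149.54811909181586 0.10124725123834803
tin [ 0.6231 -0.3028  0.06  ]
```

step_arm --pt "0 0 0.04 40 -9 0 0.0" --pt "0 0 0.043 43 -11 0 0.0" --pt "0 0 0.043 42 -13 0 0.0" --pt "0 0 0.043 42 -15 0 0.0" --pt "0 0 0.043 41 -17 0 0.0" --pt "0 0 0.043 40 -18 0 0.0" --pt "0 0 0.043 40 -20 0 0.0" --pt "0 0 0.043 40 -22 0 0.0" --pt "0 0 0.043 40 -24 0 0.0" --pt "0 0 0.02 30 -20 0 0.0"

```text
time_s: 17.75
tcp_pos: [0.5256, -0.3413, 0.1317]
eef_rot: [179.8, 0.1, -120.3]
contact_force: [-0.1, 0.4, -0.3]
gripper_width: 0.0441
```

```bash
python3 - <<'E'
from h import *
go([.5385,-.3409,.09],239.7,45)
E
```

```text
now [ 0.5256 -0.3413  0.1317] [ 1.7983e+02  6.0000e-02 -1.2027e+02] t 17.75 F [-0.1  0.4 -0.3] w 0.0441
total turn [0.003  0.0011 0.0006] shift [ -6.8 -11.1  41.6] rows>= 1
[0.003, 0.001, 0.001, -6.8, -11.1, 41.6]
```

step_arm --pt "0.003 0 0 -5 -9 25 0.0" --pt "0 0 0 -2 -3 20 0.0" --pt "0 0 0 0 0 0 0.0" --pt "0 0 0 0 0 0 0.0"

```text
time_s: 18.15
tcp_pos: [0.537, -0.347, 0.0832]
eef_rot: [179.8, -0.0, -120.8]
contact_force: [0.4, 0.3, -0.2]
gripper_width: 0.044
```

```bash
python3 - <<'E'
from h import *
snap("wrist","w10");crop("pics/w10.png","pics/w10b.png",0,0,512,384,1.4)
go([.5385,-.3409,.05],239.7,45)
for p in [(.5345-.0820*-1,-.338-.0479,.022),(.5979,-.3773,.022),(.5543,-.3517,.022)]: print(np.array(proj("wrist",p,load("w10")))*1.4)
E
```

```text
now [ 0.5369 -0.3467  0.0832] [ 179.79   -0.   -120.77] t 18.2 F [-0.7  0.2 -0.6] w 0.0438
total turn [ 0.0037 -0.     -0.0082] shift [-5.8  1.5 33.2] rows>= 1
[0.004, -0.0, -0.008, -5.8, 1.5, 33.2]
[342.24998295 117.90102703]
[346.73641821 160.02679016]
[347.81634612 255.24864669]
```

View pics/w10b.png

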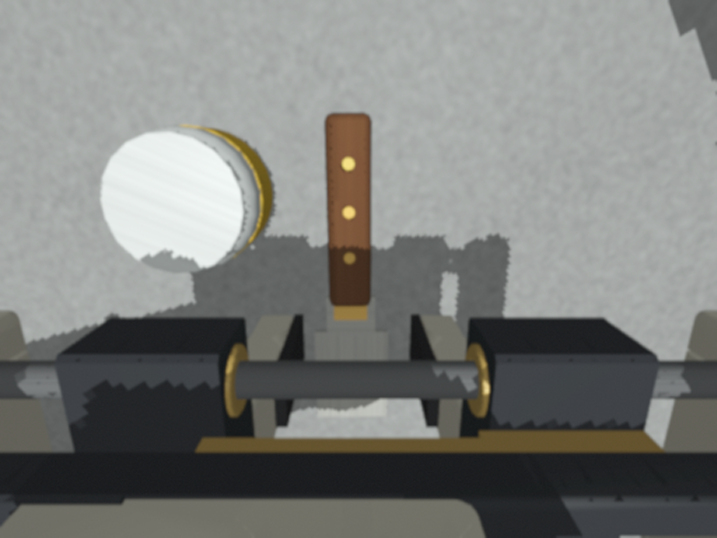

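The knife lies as predicted: rivets at (249,117) and (249,184), within 3 px. I'll triangulate the rivets for height.

```bash
python3 - <<'E'
from h import *
i,i2=load("w10"),load("w2")
for a,b in [((349,258),(165,487)),((348.5,212.5),(135,568)),((348,164),(105,647))]:
    print(tri(("wrist",np.array(a)/1.4,i),("wrist",np.array(b)/5+[30,60],i2)))
he=onz("wrist",np.array((348,114))/1.4,.022,i); hf=onz("wrist",np.array((350,305))/1.4,.022,i); d=(hf-he)[:2]; print(he,hf,np.linalg.norm(d),np.degrees(np.arctan2(d[1],d[0])))
E
```

```text
(array([ 0.55353886, -0.35134087,  0.02309297]), [np.float64(0.713277407665109), np.float64(0.7132774076651287)])
(array([ 0.57511833, -0.36395233,  0.02308125]), [np.float64(0.774088461916091), np.float64(0.7740884619161386)])
(array([ 0.59670453, -0.37658944,  0.02339142]), [np.float64(0.8489390982902566), np.float64(0.8489390982902622)])
[ 0.6166029 -0.3893128  0.022    ] [ 0.5286246  -0.33769106  0.022     ] 0.10200483004051508 149.59749437956725
```

step_arm --pt "0.003 0 -0.008 -5 1.5 25 0.0" --pt "0 0 0 -1 0 22 0.0" --pt "0 0 0 0 0 12 0.0" --pt "0 0 0 0 0 0 0.0"

```text
time_s: 18.6
tcp_pos: [0.5414, -0.3399, 0.0282]
eef_rot: [-179.6, 0.1, -120.1]
contact_force: [0.3, 0.6, 0.4]
gripper_width: 0.0436
```

```bash
python3 - <<'E'
from h import *
go([.5386,-.3416,.0145],239.6,45)
E
```

```text
now [ 0.5414 -0.3399  0.0282] [-1.7960e+02  8.0000e-02 -1.2011e+02] t 18.6 F [0.3 0.6 0.4] w 0.0436
total turn [-0.0069  0.0014  0.005 ] shift [ 2.9  1.7 13.7] rows>= 1
[-0.007, 0.001, 0.005, 2.9, 1.7, 13.7]
```

step_arm --pt "-0.007 0.001 0.004 2.5 1.5 9 0.0" --pt "0 0 0 0 0 4 0.0" --pt "0 0 0 0 0 0.5 0.0"

```text
time_s: 18.9
tcp_pos: [0.5404, -0.3418, 0.0168]
eef_rot: [-179.8, 0.0, -120.3]
contact_force: [-0.4, -0.1, 0.2]
gripper_width: 0.0437
```

```bash
python3 - <<'E'
from h import *
go([.5386,-.3416,.0145],239.6,45)
E
```

```text
now [ 0.5404 -0.3418  0.0168] [-1.7982e+02  5.0000e-02 -1.2030e+02] t 18.9 F [-0.4 -0.1  0.2] w 0.0437
total turn [-0.0031  0.0009  0.0017] shift [0.7 1.7 2.3] rows>= 1
[-0.003, 0.001, 0.002, 0.7, 1.7, 2.3]
```

step_arm --pt "-0.003 0.001 0 1 1.5 2.3 0.0" --pt "0 0 0 0 0 0 -1" --pt "0 0 0 0 0 0 -1" --pt "0 0 0 0 0 0 -1" --squeeze 30

```text
time_s: 19.3
tcp_pos: [0.539, -0.3424, 0.0155]
eef_rot: [-179.9, 0.0, -120.3]
contact_force: [0.0, -1.4, 1.3]
gripper_width: 0.0252
```

```bash
python3 - <<'E'
from h import *
go([.5386,-.3416,.0145],239.6,45)
E
```

```text
now [ 0.539  -0.3424  0.0155] [-179.91    0.   -120.31] t 19.3 F [ 0.  -1.4  1.3] w 0.0252
total turn [-0.0015  0.      0.0016] shift [-0.5  0.8  1. ] rows>= 1
[-0.002, 0.0, 0.002, -0.5, 0.8, 1.0]
```

step_arm --pt "0 0 0 0 0 -8 -1" --pt "0 0 0 0 0 -25 -1" --pt "0 0 0 0 0 -30 -1" --pt "0 0 0 0 0 0 -1"

```text
time_s: 19.7
tcp_pos: [0.5382, -0.3422, 0.0809]
eef_rot: [179.9, -0.0, -120.3]
contact_force: [0.3, -1.2, -0.7]
gripper_width: 0.0232
```

```bash
python3 - <<'E'
from h import *
snap("wrist","w11");crop("pics/w11.png","pics/w11b.png",0,0,512,384,1.4)
go([.5043,-.022,.085],263.25,45)
E
```

```text
now [ 0.537  -0.3416  0.0789] [ 1.7979e+02 -4.0000e-02 -1.2035e+02] t 19.75 F [-0.5 -0.1 -0.7] w 0.0237
total turn [ 3.70e-03  1.00e-04 -4.12e-01] shift [-259.3  189.8   -5.6] rows>= 8
[0.0, 0.0, -0.051, -32.4, 23.7, -0.7]
[0.0, 0.0, -0.051, -33.6, 22.0, -0.7]
[0.0, 0.0, -0.051, -34.7, 20.3, -0.7]
[0.0, 0.0, -0.051, -35.7, 18.5, -0.7]
[0.0, 0.0, -0.051, -36.6, 16.6, -0.7]
[0.0, 0.0, -0.051, -37.4, 14.7, -0.7]
[0.0, 0.0, -0.051, -38.1, 12.7, -0.8]
[0.0, 0.0, -0.051, -38.7, 10.8, -0.8]
```

View pics/w11b.png

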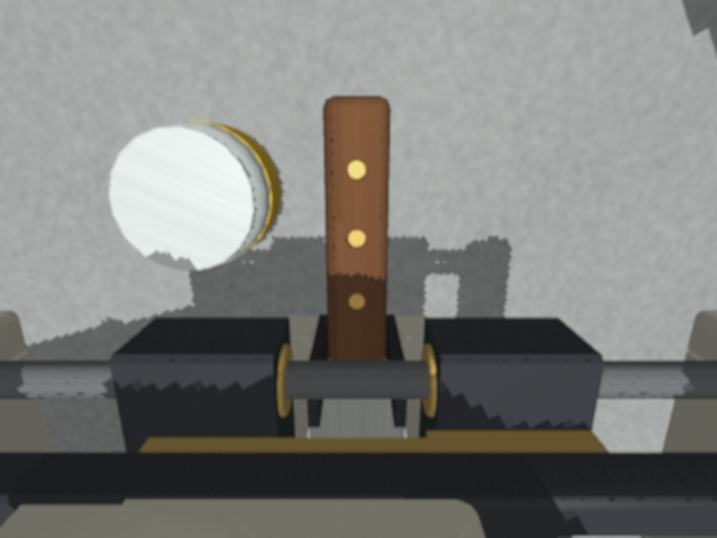

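The knife is held straight and level, and the tin has not moved. Computing the in-hand offset while moving over the tray.

```bash
python3 - <<'E'
from h import *
i=load("w11"); s=r.get_state(); R=Ro.from_euler("xyz",s["eef_rot"],degrees=True)
for p in [(324,103),(390,103),(357,97),(329,350),(385,350)]:
    print((R.inv().apply(onz("wrist",np.array(p)/1.4,s["tcp_pos"][2]+.0065,i)-s["tcp_pos"])*1000).round(1))
E
```

```text
[-11.5 -90.6  -6.8]
[ 11.4 -90.7  -6.8]
[ -0.  -92.6  -6.8]
[-11.4   4.4  -6.5]
[11.7  4.4 -6.5]
```

step_arm --pt "0 0 -0.04 -30 22 -1 -1" --pt "0 0 -0.051 -33.6 22 -1 -1" --pt "0 0 -0.051 -34.7 20.3 -1 -1" --pt "0 0 -0.051 -35.7 18.5 -1 -1" --pt "0 0 -0.051 -36.6 16.6 -1 -1" --pt "0 0 -0.051 -37.4 14.7 -1 -1" --pt "0 0 -0.051 -38 12.7 -1 -1" --pt "0 0 -0.051 -32 10 -1 -1" --pt "0 0 0 0 0 0 -1"

```text
time_s: 20.65
tcp_pos: [0.5011, -0.0214, 0.0834]
eef_rot: [179.4, 0.1, -97.0]
contact_force: [0.3, -0.6, -1.3]
gripper_width: 0.0238
```

```bash
python3 - <<'E'
from h import *
go([.5043,-.022,.055],263.25,45)
E
```

```text
now [ 0.5011 -0.0214  0.0834] [ 1.7944e+02  6.0000e-02 -9.6980e+01] t 20.65 F [ 0.3 -0.6 -1.3] w 0.0238
total turn [ 0.0098  0.0011 -0.0039] shift [ 0.2 -3.5 28.3] rows>= 1
[0.01, 0.001, -0.004, 0.2, -3.5, 28.3]
```

step_arm --pt "0.01 0 -0.003 0 -3 16 -1" --pt "0 0 0 0 -1 12 -1" --pt "0 0 0 0 0 0 -1" --pt "0 0 0 0 0 0 -1"

```text
time_s: 21.05
tcp_pos: [0.5037, -0.0214, 0.0535]
eef_rot: [179.9, 0.0, -96.7]
contact_force: [0.7, 0.4, -1.5]
gripper_width: 0.0235
```

```bash
python3 - <<'E'
from h import *
snap("wrist","w12");crop("pics/w12.png","pics/w12b.png",0,0,512,384,1.4)
go([.5038,-.022,.0185],263.25,45); print(tr(r.get_state()["tcp_pos"]))
E
```

```text
now [ 0.5037 -0.0215  0.0535] [ 1.7988e+02  3.0000e-02 -9.6730e+01] t 21.1 F [ 0.2 -1.4 -1.5] w 0.0237
total turn [0.0021 0.0005 0.0004] shift [ 0.5 -0.2 35. ] rows>= 1
[0.002, 0.0, 0.0, 0.5, -0.2, 35.0]
[  3.2 -61.5]
```

View pics/w12b.png

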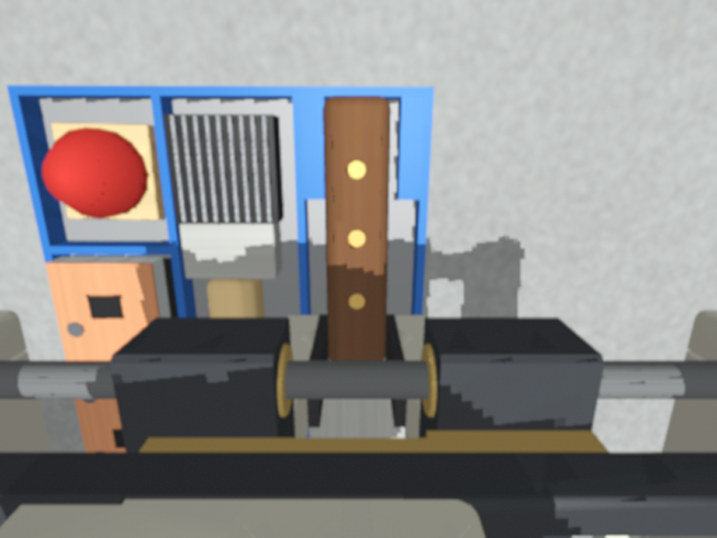

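```bash
python3 - <<'E'
from h import *
i=load("w12")
for n,p,z in [("TR corner 104,-93",(433,88),.016),("TL 104,93",(10,88),.016),("y-35",(308,200),.016),("y-89",(416,200),.016),("blk inner y-79",(398,150),.016),("end L",(324,103),.060),("end R",(390,103),.060),("end",(357,97),.060),("hL",(329,300),.060),("hR",(385,300),.060)]:
    print(n,tr(onz("wrist",np.array(p)/1.4,z,i)))
E
```

```text
TR corner 104,-93 [102.6 -94.5]
TL 104,93 [102.4  90.7]
y-35 [ 53.8 -38.3]
y-89 [ 53.9 -89.1]
blk inner y-79 [ 76.5 -80. ]
end L [ 92.5 -50. ]
end R [ 92.5 -72.6]
end [ 94.4 -61.3]
hL [ 20.4 -50.4]
hR [ 20.4 -72.4]
```

step_arm --pt "0.002 0 0 1 1 14 -1" --pt "0 0 0 0.5 0.5 12 -1" --pt "0 0 0 0 0 1 -1" --pt "0 0 0 0 0 0 -1"

```text
time_s: 21.5
tcp_pos: [0.5035, -0.0242, 0.0277]
eef_rot: [-179.9, 0.1, -96.9]
contact_force: [0.2, -0.2, -0.2]
gripper_width: 0.0237
```

```bash
python3 - <<'E'
from h import *
go([.5029,-.0226,.0185],263.25,45); print(tr(r.get_state()["tcp_pos"]))
E
```

```text
now [ 0.5035 -0.0242  0.0277] [-1.7988e+02  7.0000e-02 -9.6900e+01] t 21.5 F [ 0.2 -0.2 -0.2] w 0.0237
total turn [-0.0021  0.0012 -0.0027] shift [-1.5  0.8  9.2] rows>= 1
[-0.002, 0.001, -0.003, -1.5, 0.8, 9.2]
[  3.3 -64.3]
```

step_arm --pt "0 0 -0.002 -1.5 0.5 2 -1" --pt "0 0 0 0 0 2 -1" --pt "0 0 0 0 0 0 -1"

```text
time_s: 21.8
tcp_pos: [0.5042, -0.0225, 0.025]
eef_rot: [-179.8, 0.1, -96.8]
contact_force: [0.5, 0.1, -1.8]
gripper_width: 0.0235
```

```bash
python3 - <<'E'
from h import *
go([.5029,-.0226,.0185],263.25,45); print(tr(r.get_state()["tcp_pos"]),r.get_state()["moment"])
snap("wrist","w13");crop("pics/w13.png","pics/w13b.png",0,0,512,384,1.4)
E
```

```text
now [ 0.5042 -0.0225  0.025 ] [-1.7975e+02  1.2000e-01 -9.6810e+01] t 21.8 F [ 0.5  0.1 -1.8] w 0.0235
total turn [-0.0043  0.0021 -0.001 ] shift [0.2 1.3 6.5] rows>= 1
[-0.004, 0.002, -0.001, 0.2, 1.3, 6.5]
[  3.8 -62.5] [-0.02379191  0.14120344 -0.03365036]
```

View pics/w13b.png

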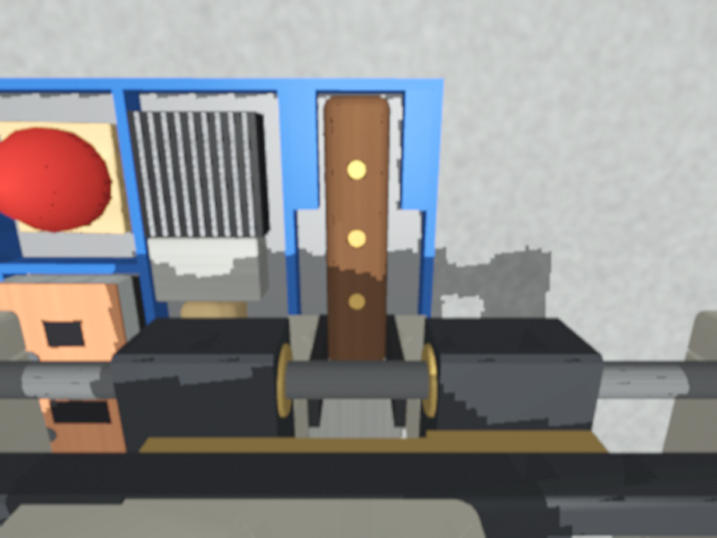

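The handle sits inside its slot, with gaps on both sides (325–388 between slot edges 318 and 404 in the enlarged view). Setting it down.

step_arm --pt "-0.004 0.002 0 0.3 1.2 3 -1" --pt "0 0 0 0 0.3 2.5 -1" --pt "0 0 0 0 0 1 -1"

```text
time_s: 22.15
tcp_pos: [0.5031, -0.0224, 0.0187]
eef_rot: [-179.9, 0.0, -96.8]
contact_force: [-0.7, 2.0, 6.8]
gripper_width: 0.0236
```

Contact at z 18.7 mm, as expected for the floor. Releasing and lifting.

step_arm --pt "0 0 0 0 0 0.2 -0.2" --pt "0 0 0 0 0 0 -0.2" --pt "0 0 0 0 0 -6 -0.2" --pt "0 0 0 0 0 -20 -0.2" --pt "0 0 0 0 0 -45 -0.2" --pt "0 0 0 0 0 -50 -0.2" --pt "0 0 0 0 0 -45 -0.2" --pt "0 0 0 0 -30 -20 -0.2"

```text
time_s: 22.95
tcp_pos: [0.5288, -0.027, 0.2109]
eef_rot: [179.7, -0.2, -96.8]
contact_force: [2.3, 1.3, -0.1]
gripper_width: 0.035
```

```bash
python3 - <<'E'
from h import *
go([.56,-.02,.26],263.25,45)
E
```

```text
now [ 0.5288 -0.027   0.2109] [ 1.7971e+02 -1.5000e-01 -9.6760e+01] t 22.95 F [ 2.3  1.3 -0.1] w 0.035
total turn [ 0.0051 -0.0026 -0.0001] shift [-10.4 -29.9 -49.3] rows>= 2
[0.003, -0.001, -0.0, -5.2, -14.9, -24.7]
[0.003, -0.001, -0.0, -5.3, -15.0, -24.6]
```

step_arm --pt "0.003 -0.002 0 -10 35 -25 -0.2" --pt "0.002 0 0 -10 35 -25 -0.2" --pt "0 0 0 0 15 0 -0.2" --pt "0 0 0 0 0 0 -0.2" --pt "0 0 0 0 0 0 -0.2"

```text
time_s: 23.45
tcp_pos: [0.4498, 0.0039, 0.263]
eef_rot: [179.9, -0.2, -96.8]
contact_force: [0.2, -1.5, -0.4]
gripper_width: 0.0348
```

```bash
python3 - <<'E'
from h import *
snap("wrist","w14"); crop("pics/w14.png","pics/w14b.png",120,0,250,240,3)
snap("scene","sc4");snap("side","s4"); 
crop("pics/sc4.png","pics/sc4b.png",0,100,400,250,2)
crop("pics/s4.png","pics/s4b.png",80,100,320,200,2.4)
s=r.get_state(); print(s["tcp_pos"],s["contact_force"],s["time_s"])
E
```

```text
[0.44986654 0.00365128 0.26210979] [-0.22305557  0.61188104  1.07258292] 23.6
```

View pics/w14b.png

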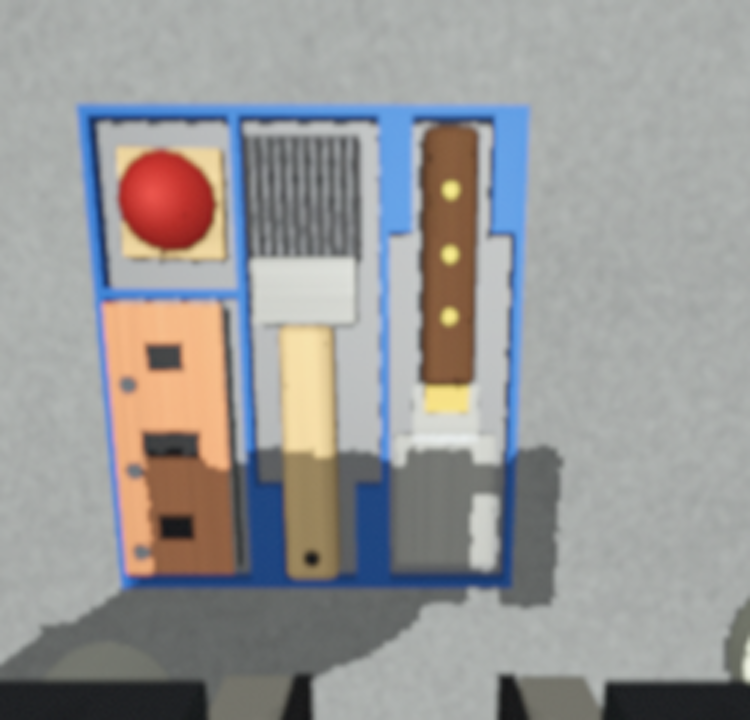

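View pics/sc4b.png

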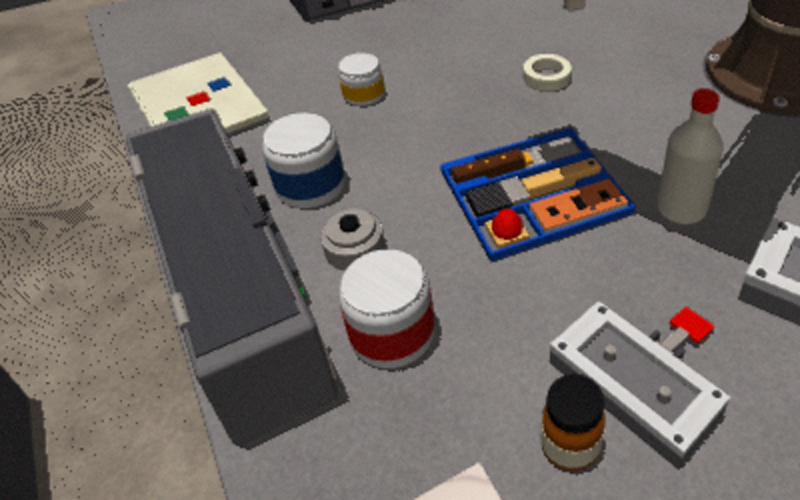

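View pics/s4b.png

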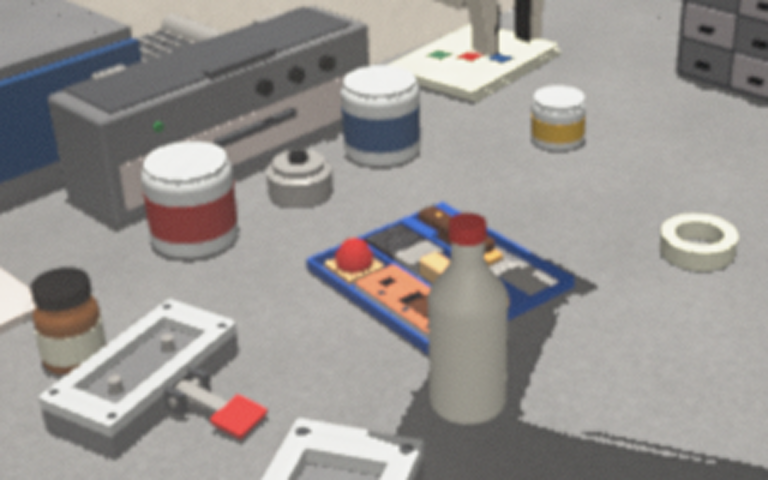

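All three items look seated and the bystanders look unmoved. The plate seems close to the outer wall, so I'll measure it and the others from w14 against the tray walls in the same picture.

```bash
python3 - <<'E'
from h import *
i=load("w14"); q=lambda p,z:tr(onz("wrist",np.array(p)/3+[120,0],z,i))
for n,p,z in [("corner 104,93",(78,105),.016),("corner 104,-93",(530,107),.016),("corner -104,93",(123,587),.016),("corner -104,-93",(510,586),.016),("div y31",(243,450),.016) ,("outer inner y89 @pad",(95,122),.016),
 ("plate TL",(101,303),.023),("plate TR",(222,302),.023),("plate BL",(126,576),.023),("plate BR",(239,574),.023),
 ("br tip L",(244,138),.019),("br tip R",(359,136),.019),("br hand end L",(289,578),.025),("br hand R",(338,578),.025),
 ("kn end L",(424,130),.025),("kn end R",(476,128),.025),("kn bl L",(392,572),.006),("kn bl R",(500,575),.006)]:
    print(n,q(p,z))
crop("pics/w14.png","pics/w14c.png",145,90,70,110,7)
E
```

```text
corner 104,93 [102.9  90.9]
corner 104,-93 [102.2 -95.1]
corner -104,93 [-104.8   91.1]
corner -104,-93 [-104.5  -93.7]
div y31 [-39.3  30.4]
outer inner y89 @pad [96.6 84.6]
plate TL [24.9 86.8]
plate TR [25.3 34.9]
plate BL [-97.2  86.9]
plate BR [-96.3  34. ]
br tip L [90.1 22.8]
br tip R [ 90.8 -24.6]
br hand end L [-97.7  10.5]
br hand R [-97.7 -12.3]
kn end L [ 92.  -51.2]
kn end R [ 92.7 -72.3]
kn bl L [-100.5  -37.3]
kn bl R [-102.   -89.9]
```

View pics/w14c.png

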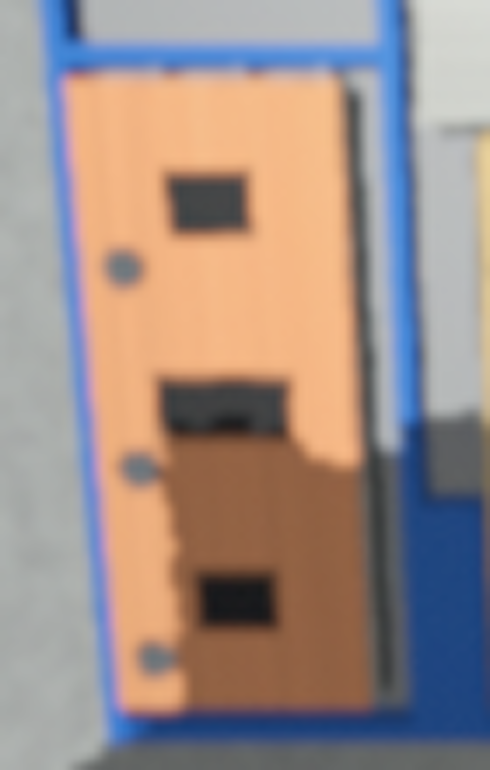

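```bash
python3 - <<'E'
from h import *
crop("pics/w14.png","pics/w14d.png",240,120,65,85,8); crop("pics/sc4.png","pics/sc4c.png",215,155,110,80,7)
E
```

```text
(no output)
```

View pics/w14d.png

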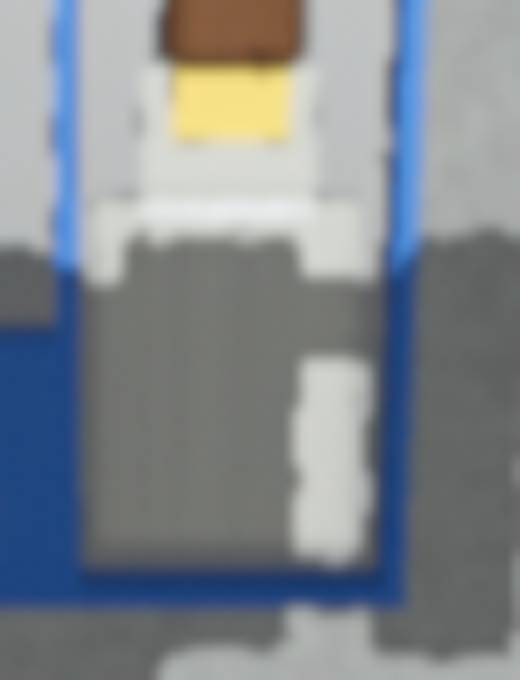

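View pics/sc4c.png

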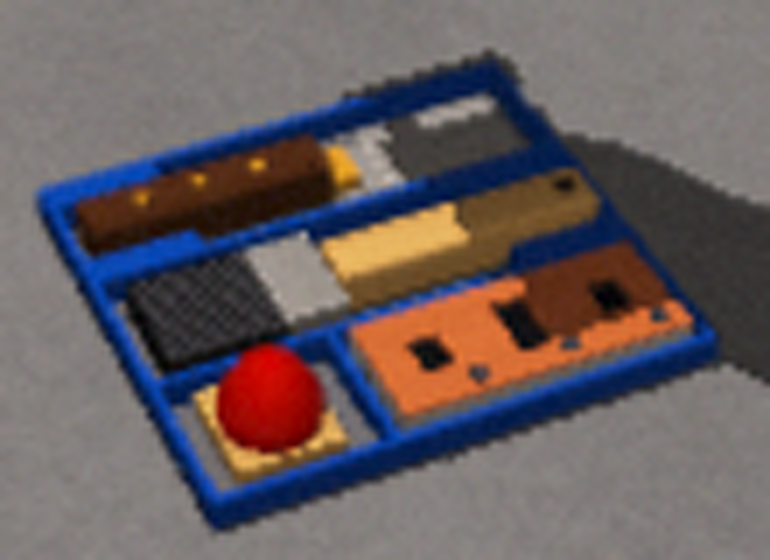

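```bash
python3 - <<'E'
from h import *
i=load("w14"); w=lambda p:("wrist",np.array(p)/7+[145,90],i); s=lambda p:("scene",np.array(p)/7+[215,155])
for n,a,b in [("outer +x",(64,75),(402,415)),("inner +x",(342,75),(350,325)),("inner -x",(375,710),(632,240)),("outer -x",(120,713),(694,310)),("knob c",(123,268),(479,372)),("k3",(156,658),(658,315))]:
    p,e=tri(w(a),s(b)); print(n,tr(p),"z",p[2].round(4),"err",round(e[0],2))
print("bystanders before/after (scene, side px diff)")
for n,b,a in [("scene","scene0","sc4"),("side","side0","s4")]:
    A=cv2.imread(f"pics/{b}.png");B=cv2.imread(f"pics/{a}.png"); d=cv2.absdiff(A,B).max(2)
    for o,bx in dict(scene=dict(red=(170,225,220,285),blue=(130,155,172,205),bottle=(328,143,362,213),cup=(158,203,195,235),jar=(270,286,305,335),tape=(258,125,290,147),yellow=(165,125,193,153)),side=dict(red=(138,158,182,208),blue=(220,126,258,170),cup=(190,160,220,188),jar=(93,212,125,255),tape=(352,188,386,214),yellow=(300,135,326,162),bottle=(258,190,293,277)))[n].items():
        x0,y0,x1,y1=bx; print(n,o,"frac changed",(d[y0:y1,x0:x1]>40).mean().round(3))
E
```

```text
outer +x [26.1 86.8] z 0.02 err 0.83
inner +x [24.7 36. ] z 0.0196 err 0.6
inner -x [-98.   36.6] z 0.0175 err 0.12
outer -x [-96.2  86.2] z 0.0239 err 0.6
knob c [-9.1 78.9] z 0.0202 err 0.65
k3 [-85.6  79.2] z 0.0195 err 1.02
bystanders before/after (scene, side px diff)
scene red frac changed 0.0
scene blue frac changed 0.0
scene bottle frac changed 0.395
scene cup frac changed 0.0
scene jar frac changed 0.001
scene tape frac changed 0.0
scene yellow frac changed 0.042
side red frac changed 0.0
side blue frac changed 0.0
side cup frac changed 0.0
side jar frac changed 0.013
side tape frac changed 0.164
side yellow frac changed 0.0
side bottle frac changed 0.316
```

The plate's top edges triangulate to about 20 mm with no real tilt, against 23 mm expected. That is inside the scatter of these corners. The bottle and tape differences are arm shadow: the bottle cap is still at (352,150). The gripper is empty and 26 cm up, so I'm handing in.

```bash
python3 - <<'E'
from h import *
print(r.close_job()); print(r.get_state()["time_s"])
E
```

```text
the job is handed in; nothing more can be done
None
the job is handed in; nothing more can be done
```

The kit is put away and the job is handed in, after about 24 s of the 69 s allowed. The hand-in gives no verdict.

- **Lever:** I pressed the smaller bed's lever to its stop, at about 45–50 N. The pictures then showed the plate standing up out of its bed.
- **Order:** I put the brush in its slot before the plate, because it lay across the plate compartment. Then came the plate and the knife. If the order was meant strictly as plate, knife, brush, this departs from it.
- **Plate:** It was set down at the rail height, copper face up, and inside its compartment. It sits about 1 mm from the outer wall, not in the middle.
- **Knife and brush:** Both lie flat, with each handle in its narrow end.
- **Bystanders:** Before and after pictures show the tins, ink cup and jar unchanged. The bottle and tape areas differed, which I put down to the arm's shadow; the bottle's cap is still in the same place. I checked the printing pad and tape only by eye; both look untouched.

**Checks that disagreed:**
- The plate's top measured 17.5–24 mm high at the corners, against 23 mm expected. I took this as camera error, since the plate touched down at the right height.
- The close-up camera read the tray walls about 2 mm off sideways compared with my first measurement. I allowed for this when placing things.

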